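# Fit the key and the coupling hub to the gearmotor shaft

## Robot

A 6-joint arm with a two-finger parallel gripper is mounted at the origin on a cart in front of the work surface, level with it; the furniture and walls round the work are solid. World frame = base frame: x ahead of the robot, y to its left, z up, the work surface at z = 0. Lengths are in mm, angles in rad, forces in N, time in s.
With the tool pointing down it reaches from about 300 to 775 mm from the base axis. Payload 14.6 kg.
Tool frame: the origin (TCP) lies on the centre line of the jaws, within the pads' length; the fingertips stand 22 mm ahead of it and the grasp point (between the pads) lies 3 mm ahead of it (manip.tcp_to_tips is the distance from the TCP to the fingertips, in mm); z points along the fingers, y is the direction in which the jaws open and shut (so a half turn about z gives the same grasp; the last joint's range is limited). The gripper opens to 94 mm and grips with 3 to 60 N. Pads are 16 mm wide; open, the fingers measure 119 mm over their backs; the gripper's body (75 mm by 177 mm) begins 78 mm behind the grasp point.
Start: joints at [-1.356, 0.3, 1.521, -0, 1.321, -0.067], TCP at [152.94, -528.298, 227.446] pointing down, gripper open.
Joint ranges: [-3.03, 3.03], [-0.79, 2.21], [0.23, 2.52], [-1.04, 4.18], [0, 3.07], [-2.55, 2.55]. Speed limits (rad/s): [2.22, 2.22, 2.57, 3.14, 3.14, 3.14].

## Interface

Orientations are given as [roll, pitch, yaw] about the fixed x, y, z axes, in that order (R = Rz(yaw) Ry(pitch) Rx(roll)).
In Python, from cell import manip, vision, workorder gives the robot as it stands.
- The arm moves only by the tool carry_out, never from a script. Its argument "deltas" is a list of rows, each a list of 3 entries, a list of its own where there are three numbers: the shift along the tool's x, y, z in cm, then the turn about the tool's z in degrees, then the opening, from 0 (shut) to 1 (fully open). A call has 1 to 20 rows; each row shifts and turns the commanded pose from where the row before left it, along the tool's axes as they then stand; what a row does not reach is not made up. A row lasts 1/12 s, in which the tool goes at most 41.7 mm and 7.16 degrees, less where a joint would pass 70% of its speed; a pose out of reach is approached as far as the arm can. A call with a gripper value outside its range is refused whole. The fingers move at their own pace and stop on an object; "grip_force" is the grip in N (left out, the last holds). Time passes only in rows, so rows that do not move let the fingers close. It gives the time, the measured TCP pose, the force and the opening at its end, in the units of the state.
- manip.read_state(): the state, without advancing time (a new reading comes with each control period).
- vision.camera(name): name is "scene" or "top"; returns (picture, depth): 400x640x3 uint8, red, green, blue; 400x640 float32, mm along the optical axis (not along the pixel's ray), 0 where there is no reading.
- vision.calibration(name): a dict with "mtx" (3x3 intrinsics, pixels), "eye" and "orientation" of the camera in the world. Camera axes: x right, y down, z forward; pixel columns grow to the right and rows downward; lengths in mm; the calibration is good to about 2 mm. A picture is of the moment at which its call begins. calibration takes no time and is no camera call.
- workorder.sign_off(): hands the job in, once; it reports no verdict.
The state is a dict: "clock": time; "joints": joint angles; "qd": joint speeds; "effort": joint torques, N m; "eef_pos": TCP position; "eef_rot": TCP orientation; "wrist_force": force on the tool from outside, world axes, zero at the start; "moment": the same for the moment, N m; "finger_gap": finger opening in mm.
Only numpy, scipy, OpenCV 4.12 (cv2) and the standard library are available. Lean on these libraries where they do the work, as an engineer would, in place of code of your own. Each camera call takes 0.05 s, during which the arm holds its last target.

## Task

Fit the coupling half to the gearmotor: lay the loose steel key in the slot on the upper side of the output shaft so that it sits fully down, then take the hub from the V-block and slide it onto the shaft, its keyway over the key, until it is fully home against the shaft's shoulder, and let go. It must go on by feel: push gently, never harder than about 3 kg, and if the hub or the key binds, ease off and find the line instead of forcing it. Leave the other things on the bench where they are.

Things in the scene. Friction and masses are not known exactly. Their poses are not given: they have to be found in the camera images.
- gear_unit: Grey gearmotor (case 72 mm wide, top 108 mm, terminal box to 126 mm), fixed. Origin on the bench below the shaft's shoulder; -x is the way the shaft points (roughly to the robot), z up. The shaft was left turned: its slot lies up to 26 deg (0.45 rad) either side of straight up. This turn is not reported: see or feel it. The shaft turns by hand against gear drag (0.15 N m) and stays.
- shaft_shoulder (a point): On the shaft's axis at its shoulder (37 mm collar), 70 mm up; fixed to the case, does not turn with the shaft; -x to the free end, z up. Shaft level, 25 mm diameter, 40 mm long, end chamfered 1.5 mm. On its upper side the key slot, closed at both ends: 8.8 mm wide, from 5 to 33 mm in front of the shoulder, flat floor 8 mm from the axis (4 mm deep), lips slightly chamfered.
- key_center (a point): Centre of the loose steel key, a square bar 26 x 8 x 8 mm (long axis x, z up), edges slightly chamfered; starts flat on the rubber pad. Seated in the slot its centre is 12 mm from the shaft's axis and about 19 mm in front of the shoulder, its z points straight away from the axis and its top stands 3.5 mm proud of the shaft.
- hub_center (a point): Centre of the coupling hub: on its axis, middle of its 40 mm body. Starts in the V-block, axis level 52 mm up, keyway (+z) up, jaws (-x) roughly to the robot, its x up to 0.65 rad off the shaft's x. Home: back face (+x) on the shoulder, so this point lies on the shaft's axis 20 mm in front of the shoulder, its z in line with the key's z.
- hub: The hub as a whole, same point and axes: aluminium, body 60 mm diameter, 40 mm long along x, with two spanner flats 54 mm apart (facing +y and -y), 0.24 to 0.39 kg, three jaws 13 mm long on the -x face. Through bore 26.4 mm with a keyway at +z, 8.9 mm wide, its bottom 18.5 mm from the axis; the bore's mouth on the +x (back) face has a 1.2 mm chamfer.
- key: The key as a whole; same point and axes as key_center.
- v_block: heavy steel V-block, 36 (x) x 52 (y) x 34.5 mm, fixed on the bench, that carries the hub; origin at the centre of its underside, groove along x
- rubber_pad: black rubber disc, 138 mm in diameter, 8 mm thick, fixed on the bench, on which the key lies; origin at the centre of its underside
- adhesive: bystander: small white adhesive bottle, 25 mm in diameter, 80 mm tall, standing loose; origin at the centre of its foot
- oil_spray: bystander: green and white spray can, 60 mm in diameter, 178 mm tall, standing loose; origin at the centre of its foot
- big_driver: bystander: red-handled screwdriver, 200 x 26 x 26 mm, lying loose to the left of the gearmotor's shaft; origin under its middle, handle to -x
- marker: bystander: yellow marker pen, 135 mm long, 20 mm thick, lying loose; origin under its middle
Things that resemble listed ones, but are neither listed nor needed, are in the scene too. Leave any brown or yellow look-alike of the hub alone.

How it is judged (in metres and radians):
On the way:
1. the key lies fully down in the slot and is let go, while the hub is still off the shaft (z of shaft_shoulder in the frame of key_center between -0.0135 and -0.0105 m and y of shaft_shoulder in the frame of key_center between -0.0015 and 0.0015 m and x of key_center in the frame of shaft_shoulder between -0.0215 and -0.0165 m and angle between the x axis of key_center and the x axis of shaft_shoulder, either way round below 0.1 rad and distance between hub_center and shaft_shoulder above 0.08 m and contact force between the fingers and key below 0.1 N), for 0.2 s.
At the end, for the whole second after the job is handed in: The hub sits on the shaft with its back face within 1.8 mm of the shoulder, coaxial within 2 mm and 0.08 rad, its keyway in line with the key within 0.12 rad; the key lies fully down in its slot (within 1.5 mm; 2.5 mm along the shaft); the hub is at rest and let go (x of hub_center in the frame of shaft_shoulder between -0.0218 and -0.0182 m and y of hub_center in the frame of shaft_shoulder between -0.002 and 0.002 m and z of hub_center in the frame of shaft_shoulder between -0.002 and 0.002 m and angle between the x axis of hub_center and the x axis of shaft_shoulder, either way round below 0.08 rad and angle between the z axis of hub_center and the z axis of key_center, either way round below 0.12 rad and linear speed of hub below 0.02 m/s and z of shaft_shoulder in the frame of key_center between -0.0135 and -0.0105 m and y of shaft_shoulder in the frame of key_center between -0.0015 and 0.0015 m and x of key_center in the frame of shaft_shoulder between -0.0215 and -0.0165 m and angle between the x axis of key_center and the x axis of shaft_shoulder, either way round below 0.1 rad); the robot touches nothing.
It fails at once if the hub is forced against the shaft (over 30 N) (contact force between hub and gear_unit above 30 N).
It fails at once if the hub is forced against the key (over 30 N) (contact force between hub and key above 30 N).
It fails at once if the key is forced against the shaft (over 30 N) (contact force between key and gear_unit above 30 N).
It fails at once if a bystander is pushed away by more than 30 mm or knocked over (distance of any of adhesive, oil_spray, big_driver, marker from where it was at the start of the episode above 0.03 m or angle between any of adhesive, oil_spray's own z axis and vertical above 0.5 rad).
It also fails if it takes over 72 s, if anything falls off the work surface, if the arm or the gripper's body presses on something with over 40 N, if the wrist force passes 120 N, or if a joint passes its speed limit or range.

## Working session

There is one attempt and no reset: what is moved stays moved. The work goes in short steps, Python scripts to look and compute and a tool call to move; the robot and the scene stay as the last step left them, time stands still between calls to the robot, and variables do not carry over. Pictures are saved under pics/ and viewed, and the job is handed in when it is done.

Besides the shell and the picture viewer there is one more tool, called in YAML: its name, and indented under it one key for each argument. carry_out: Moves the arm, as the interface text tells. Its arguments: {"type":"object","properties":{"deltas":{"type":"array","items":{"type":"array"}},"grip_force":{"type":"number"}},"required":["deltas"]}

```bash
ls; mkdir -p pics
python3 - <<'E'
from cell import manip, vision, workorder
import cv2, numpy as np
print(manip.read_state(), manip.tcp_to_tips)
for n in ["scene","top"]:
    p,d=vision.camera(n); c=vision.calibration(n); print(n,c)
    cv2.imwrite(f"pics/{n}0.png",p[:,:,::-1]); np.save(f"{n}0.npy",d)
E
```

```text
pics
{'clock': 0.0, 'joints': array([-1.35557691e+00,  3.00510661e-01,  1.52159681e+00,  1.33706997e-05,
        1.32071187e+00, -6.66076602e-02]), 'qd': array([-4.97490099e-05, -5.88725832e-04, -1.13212304e-03, -2.08793355e-04,
        8.14287098e-04,  1.67658864e-03]), 'effort': array([ 2.37617569e-03, -5.31810200e+01, -3.52734303e+01,  7.09101255e-02,
        2.43897020e-02, -1.34877673e-04]), 'eef_pos': array([ 152.90458427, -528.0616447 ,  226.85796467]), 'eef_rot': array([-3.14036954e+00, -9.45688012e-05,  2.81823698e-01]), 'wrist_force': array([-0.10241467, -0.14606807,  0.98736911]), 'moment': array([0.00693843, 0.01045252, 0.01105019]), 'finger_gap': 94.24391028187179} 22.0
scene {'mtx': array([[378.40772013,   0.        , 316.11894048],
       [  0.        , 378.40772013, 202.35052865],
       [  0.        ,   0.        ,   1.        ]]), 'eye': array([150.67029339, 627.96462428, 552.29056458]), 'orientation': array([-2.10409231,  0.00947354, -2.64331522])}
top {'mtx': array([[451.08579432,   0.        , 320.85052694],
       [  0.        , 451.08579432, 198.3400549 ],
       [  0.        ,   0.        ,   1.        ]]), 'eye': array([ 247.81029263,  -55.55448816, 1572.96905127]), 'orientation': array([-2.95305238, -0.01019172, -1.57252266])}
```

View pics/scene0.png

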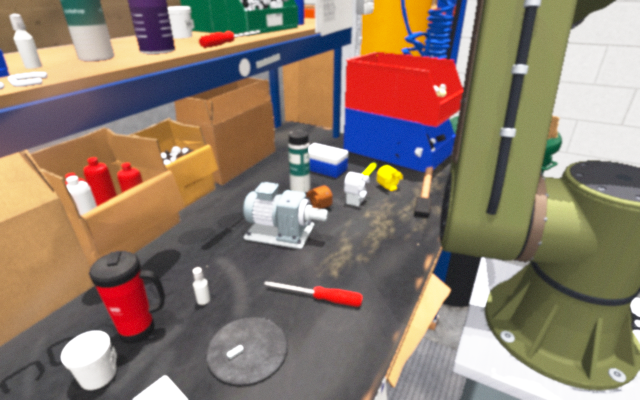

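View pics/top0.png

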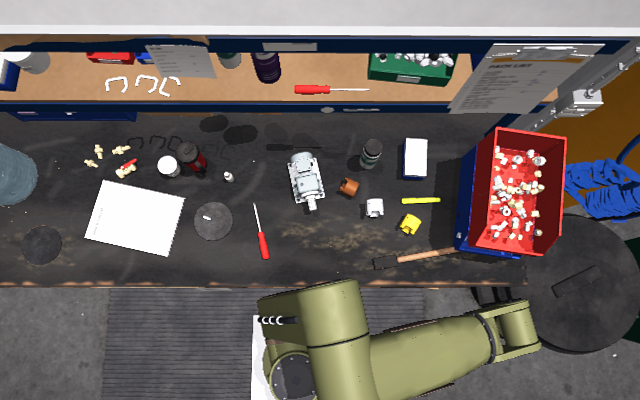

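The scene view shows the gearmotor at (285,215), the white key on the pad at (235,352), and the aluminium hub in its V-block at (355,190). The brown and yellow look-alikes are at (320,196) and (390,178). In the top view, the shaft tip is at (311,207), the hub at (375,208) and the key at (207,217). I'll zoom in and compute world points next.

```bash
cat > h.py <<'E'
import numpy as np, cv2
from scipy.spatial.transform import Rotation as R
from cell import manip, vision, workorder
def cal(n):
    c=vision.calibration(n); return c['mtx'],np.array(c['eye']),R.from_euler('xyz',c['orientation']).as_matrix()
def ray(n,u,v):
    K,e,M=cal(n); d=M@np.linalg.solve(K,np.array([u,v,1.])); return e,d
def onz(n,u,v,z):
    e,d=ray(n,u,v); return e+d*(z-e[2])/d[2]
def cloud(n,dep):
    K,e,M=cal(n); v,u=np.mgrid[0:400,0:640]
    P=np.stack([(u-K[0,2])/K[0,0]*dep,(v-K[1,2])/K[1,1]*dep,dep],-1)
    W=P@M.T+e; W[dep<=0]=np.nan; return W
def proj(n,p):
    K,e,M=cal(n); q=K@(M.T@(np.asarray(p,float)-e)); return q[:2]/q[2]
def grab(n,tag):
    p,d=vision.camera(n); cv2.imwrite(f"pics/{n}{tag}.png",p[:,:,::-1]); np.save(f"{n}{tag}.npy",d); return p,d
def crop(n,tag,u0,u1,v0,v1,s,out=None):
    im=cv2.imread(f"pics/{n}{tag}.png")[v0:v1,u0:u1]
    im=cv2.resize(im,None,fx=s,fy=s,interpolation=cv2.INTER_CUBIC); cv2.imwrite(out or f"pics/{n}{tag}_c{u0}_{v0}.png",im)
E
python3 - <<'E'
from h import *
crop('scene','0',240,420,150,250,4.4,'pics/s0a.png')
crop('scene','0',195,300,310,390,7,'pics/s0b.png')
crop('top','0',180,440,140,260,3,'pics/t0a.png')
for n,pts in dict(scene=[(325,212),(355,180),(235,352),(300,210),(200,350)],top=[(311,207),(375,208),(207,217),(213,221),(120,230)]).items():
    W=cloud(n,np.load(n+'0.npy'))
    for u,v in pts: print(n,u,v,W[v,u].round(1))
E
```

```text
scene 325 212 [495.4 -39.9  82.3]
scene 355 180 [ 504.1 -236.    75. ]
scene 235 352 [474.6 327.7  15.3]
scene 300 210 [545.9 -10.7  89.3]
scene 200 350 [5.400e+02 3.447e+02 1.000e-01]
top 311 207 [505.2 -38.   67.7]
top 375 208 [ 498.9 -252.5   84.7]
top 207 217 [479.1 324.7  13.7]
top 213 221 [465.8 304.5   8. ]
top 120 230 [435.  627.    3.5]
```

View pics/s0a.png

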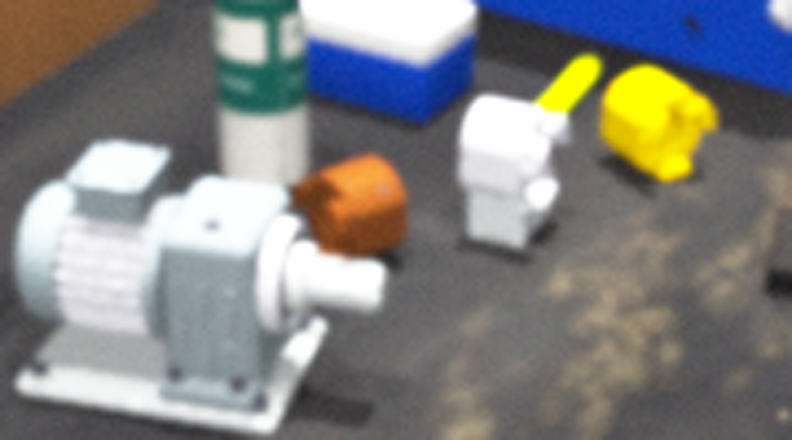

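View pics/s0b.png

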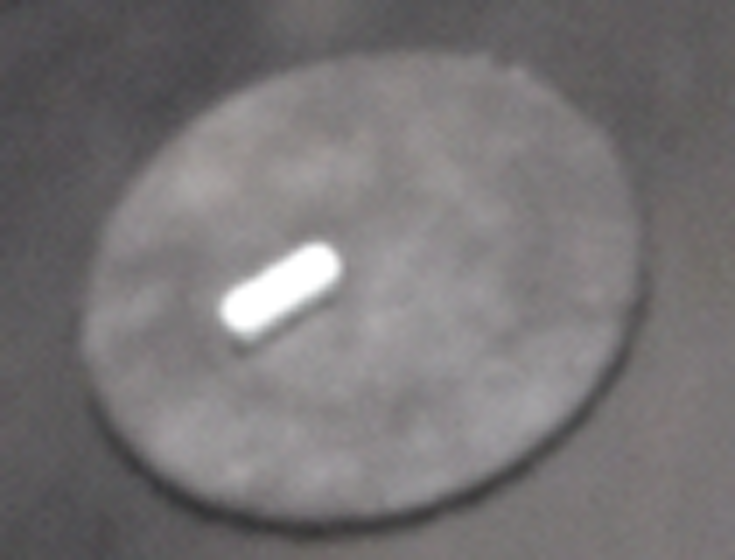

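View pics/t0a.png

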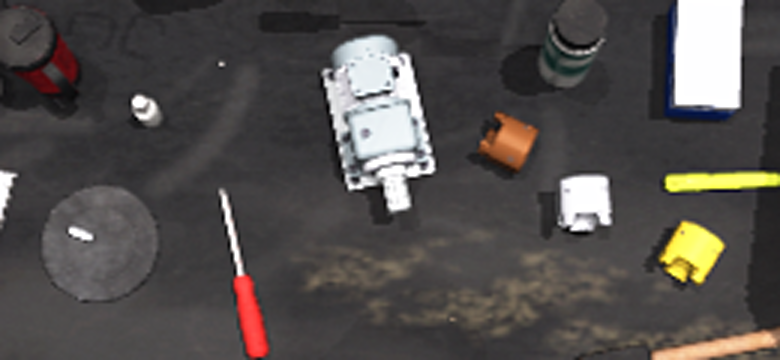

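Run:
```python
from h import *
for n,(u0,u1,v0,v1),s in [('scene',(295,335,195,230),16),('top',(295,325,190,215),20)]:
    im=cv2.imread(f"pics/{n}0.png")[v0:v1,u0:u1].astype(float).mean(2)
    lo=120;g=np.clip((im-lo)/(255-lo),0,1)**3*255
    cv2.imwrite(f"pics/{n}_sh.png",cv2.resize(g.astype(np.uint8),None,fx=s,fy=s,interpolation=cv2.INTER_NEAREST))
    d=np.load(n+'0.npy'); W=cloud(n,d)
    print(n); 
    if n=='scene': print(im[8:28,10:38].astype(int)); print(W[203:222,304:332,2].round(0).astype(int))
    else: print(im.astype(int)); print(np.nan_to_num(W[v0:v1,u0:u1,2]).round(0).astype(int))
```

```text
scene
[[255 234 159 130 113  99  77  70  75  77  78  77  73  71  69  74  72  69
   73  71  71  69  72  71  72  76  81  90]
 [252 206 170 176 172 148 112  85  73  73  75  68  68  64  66  62  72  71
   68  71  70  69  65  69  72  69  79  85]
 [242 222 241 250 249 237 193 127  93  80  76  65  67  59  60  61  70  72
   72  70  69  67  64  65  67  69  78  90]
 [236 249 255 255 255 254 236 172 119  97  91  79  71  68  67  62  70  68
   66  62  63  60  54  57  62  70  79  85]
 [240 254 255 255 255 255 243 209 180 155 141 131 113  92  79  71  73  70
   68  63  55  47  44  49  56  70  78  79]
 [249 255 255 255 255 254 252 249 242 233 224 213 189 152 129 122 121 114
  111 102  80  56  44  43  46  63  72  85]
 [253 255 255 255 255 255 255 255 254 252 250 245 234 213 204 207 212 209
  208 200 169 122  72  50  47  55  73  88]
 [253 255 255 255 255 255 255 255 255 255 254 251 245 242 243 247 249 248
  251 252 247 209 135  72  58  62  73  90]
 [251 255 255 255 255 255 255 255 255 255 255 255 255 254 254 255 255 254
  255 255 255 245 178 104  75  78  86  98]
 [248 254 255 254 254 255 255 255 255 255
[... 18434 characters left out ...]
3  -1   5  -4]
 [  1   2   1  -2   0   2   0  -4   1   4   0   2  -4  -1  73  83  79  74
   72  73  61   1  -4   5   2  -4  -2  -6   2   1]
 [ -7  -5  -5   1  -7   2   0   0  -4  -5  -3  -4   2   1   0  72  63   4
    2   1  -1   1   2  -3   1   1  -4  -1  -2   3]
 [  5  -3  -5   5  -4   2  -6   2   0  -5 -10  -1  -4   2  -2  -1  -1  -1
    0  -5  -1  -3   0   0  -3  -1   0   1   4  -1]
 [ -4   5   3   6  -3  -2  -3  -2   2   0  -7  -4   3  -4   4   0   1   0
    3   3   3   5   5  -4   2  -4  -7   6   1  -2]
 [  4  -6   6   4   6   2  -5   1  -3   6  -8  -4   1   3  -2  -1  -2   0
    1  -2   2  -1  -4  -6  -3  -4   0  -7   0   0]]<stdin>:8: RuntimeWarning: invalid value encountered in cast
```

View pics/scene_sh.png

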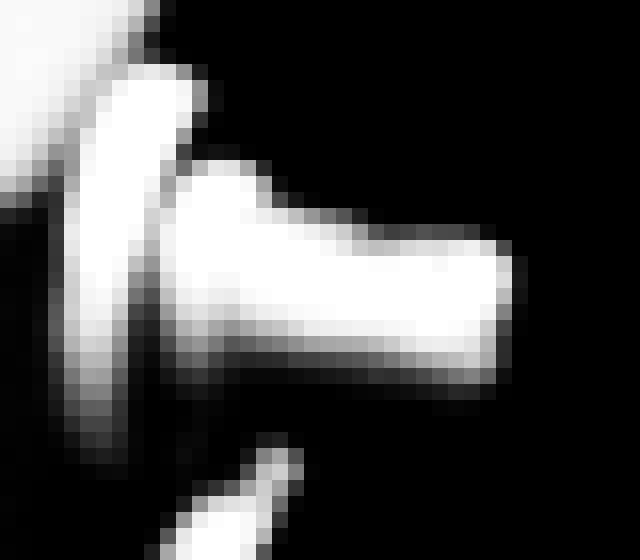

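View pics/top_sh.png

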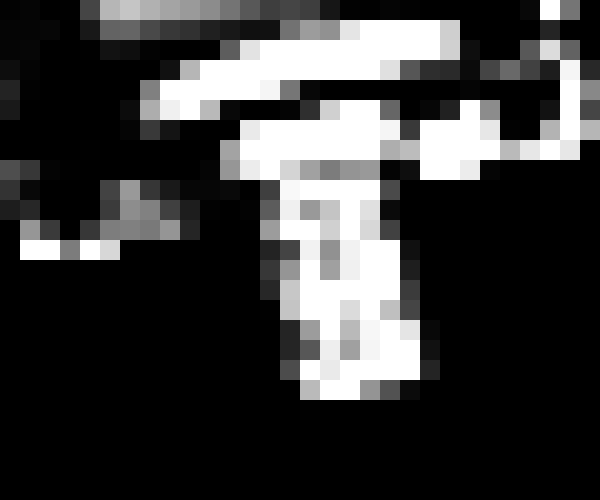

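Run:
```python
from h import *
for n in ['top','scene']:
    I=[];D=[]
    for k in range(24):
        p,d=vision.camera(n); I.append(p.astype(float)); D.append(np.where(d>0,d,np.nan))
    D=np.array(D); I=np.array(I); np.save(n+'avg.npy',np.nanmedian(D,0)); np.save(n+'mean.npy',np.nanmean(D,0)); np.save(n+'img.npy',I.mean(0))
    cv2.imwrite(f'pics/{n}avg.png',I.mean(0)[:,:,::-1])
    s=np.nanstd(D,0); print(n, np.nanmedian(s), manip.read_state()['clock'], I.std(0).mean())
n='top'; W=cloud(n,np.load('topmean.npy'))
np.set_printoptions(linewidth=250)
print(W[196:213,304:318,2].round(1)); print(np.load('topimg.npy').mean(2)[196:213,304:318].round(0))
```

```text
top 3.0806189 1.3 0.5275509636813617
scene 1.256927 2.5 1.759268574314676
[[91.  88.6 83.3 86.  86.8 88.3 88.1 87.1 85.5 84.6 81.  54.4  8.6  8.2]
 [70.9 80.  82.8 84.3 87.1 88.8 89.2 87.  87.3 84.2 80.2 74.5  7.5  7.5]
 [54.9 78.1 83.6 85.5 87.4 88.4 84.7 82.  79.4 78.2 69.5  8.2  8.3  7.6]
 [ 7.7 77.1 81.2 78.1 79.9 80.9 81.2 81.9 81.2 78.7  6.4  4.   1.   0.6]
 [ 8.7 69.6 65.1 75.2 79.4 80.1 77.8 82.5 80.1 79.  73.5 -1.  -2.4  0.4]
 [ 8.3  6.3  2.9 72.9 78.7 76.8 77.7 82.4 81.3 80.2 74.8  0.3 -0.4  0.5]
 [-0.5 -0.4 -0.5 71.5 77.9 75.3 77.8 78.9 81.7 80.7 76.2 -0.9 -0.  -0.1]
 [ 0.   0.1 -0.1  0.1 76.1 77.3 77.8 78.3 83.1 80.4 76.9 -0.5 -1.   0.2]
 [-0.5 -0.2  0.6 -0.1 76.1 80.1 78.  76.5 81.6 81.5 78.6  0.2 -1.8 -0.5]
 [ 0.3 -0.2 -1.2  0.9 74.3 79.5 76.  77.2 82.2 80.3 79.2 73.6 -0.6  0.6]
 [-0.5  0.2 -0.  -1.1 71.7 79.  77.4 76.  78.8 81.9 80.1 76.1 -1.1 -0. ]
 [ 0.5 -1.1 -0.4  0.3 -0.  77.6 74.7 77.7 78.5 81.9 81.5 76.8 -0.9 -0.7]
 [-1.9  0.2  0.9 -0.5 -0.1 76.7 77.5 81.7 82.6 81.8 80.9 78.3  0.7 -0.2]
 [ 0.5 -0.3 -0.6 -0.5  0.2 75.4 77.9 82.1 82.4 82.1 81.6 77.  73.6  0.7]
 [-1
[... 876 characters left out ...]
41.  41.  38.  30. 142. 244. 255. 255. 248. 255. 243. 207. 136.  46.]
 [ 41.  41.  39.  35.  50. 191. 235. 255. 241. 254. 255. 250. 164.  44.]
 [ 41.  40.  40.  37.  23. 192. 214. 252. 235. 253. 255. 255. 175.  43.]
 [ 39.  40.  41.  39.  30. 210. 255. 251. 255. 255. 255. 255. 191.  63.]
 [ 39.  40.  41.  39.  31. 135. 241. 255. 255. 233. 213. 169.  93.  59.]
 [ 38.  39.  40.  39.  35.  68. 146. 140. 104.  78.  65.  66.  61.  58.]
 [ 41.  40.  40.  40.  37.  62.  62.  67.  56.  52.  55.  56.  58.  59.]
 [ 51.  38.  39.  39.  38.  37.  35.  58.  62.  57.  57.  57.  58.  59.]][ WARN:0@65.080] global loadsave.cpp:1063 imwrite_ Unsupported depth image for selected encoder is fallbacked to CV_8U.
```

```bash
cat > shaft.py <<'E'
from h import *
from scipy.optimize import least_squares
np.set_printoptions(linewidth=200,suppress=True)
def sel(n):
    W=cloud(n,np.load(n+'mean.npy')).reshape(-1,3)
    m=(W[:,2]>58)&(W[:,2]<90)&(W[:,0]>485)&(W[:,0]<525)&(abs(W[:,1]+35)<25)
    return W[m]
def res(p,P):
    y0,yaw,z0=p; a=np.array([np.cos(yaw),np.sin(yaw),0]); q=P-np.array([505,y0,z0]); q=q-np.outer(q@a,a)
    return np.linalg.norm(q,axis=1)-12.5
for n in ['top','scene']:
    P=sel(n)
    r=least_squares(res,[-38,-.1,70],args=(P,),loss='soft_l1',f_scale=.7)
    # drop slot
    for k in range(3):
        P2=P[abs(res(r.x,P))<1.5]; r=least_squares(res,r.x,args=(P2,),loss='soft_l1',f_scale=.7)
    print(n,len(P),len(P2),r.x,np.std(r.fun))
    y0,yaw,z0=r.x; a=np.array([np.cos(yaw),np.sin(yaw),0]); l=np.array([-np.sin(yaw),np.cos(yaw),0])
    q=P-np.array([505,y0,z0]); s=q@a; t=q@l; u=q[:,2]; rr=np.hypot(t,u)-12.5
    print('s range',s.min(),s.max())
    m=rr<-1.5
    for row in np.c_[s,t,u,rr][m].round(1): print(row)
E
python3 shaft.py
```

```text
top 77 53 [-40.9314874    0.21096394  69.88437593] 0.517037144308977
s range -11.715904723335592 22.850702597658817
[20.7  5.4  6.9 -3.7]
[19.9  2.1  7.8 -4.4]
[17.6  6.1  5.5 -4.3]
[16.5  2.8  7.9 -4.1]
[15.6 -0.4  9.  -3.5]
[13.9  6.8  7.5 -2.4]
[13.1  3.5  7.9 -3.8]
[12.3  0.3  8.4 -4.1]
[ 9.8  4.2  8.1 -3.3]
[ 9.3  0.9  6.6 -5.9]
[ 6.8  4.9  6.2 -4.6]
[ 5.9  1.6  7.3 -5. ]
[ 3.2  5.6  7.5 -3.1]
[ 2.7  2.3  6.1 -6. ]
[ 1.5 -0.9  8.9 -3.5]
[ 0.3  6.3  4.8 -4.6]
[-0.9  3.1  7.8 -4.1]
[-1.8 -0.2  8.6 -3.9]
[-3.5  7.1  7.6 -2.1]
[-11.    5.2   8.3  -2.7]
[-11.4   1.9   6.5  -5.7]
[-11.5  -1.5   2.9  -9.2]
[-11.3  -5.   -2.6  -6.9]
[-11.7   8.9  -3.5  -2.9]
scene 159 118 [-43.0997491    0.22942429  69.39658271] 0.3364397111952937
s range -11.9600517456816 21.93534608315955
[20.1 -1.5  9.9 -2.5]
[17.7 -1.8 10.  -2.3]
[19.6  0.3  8.2 -4.3]
[17.3 -0.1  8.4 -4.1]
[14.9 -0.4  8.6 -3.9]
[12.6 -1.1  8.5 -4. ]
[10.1 -1.   8.9 -3.5]
[ 7.8 -1.4  9.1 -3.3]
[ 5.4 -1.6  9.3 -3. ]
[ 2.9 -1.5  9.8 -2.6]
[ 0.4 -1.5 10.2 -2.2]
[-2.  -1.3 10.7 -1.8]
[20.9  4.5  7.8 -3.5]
[18.8  3.4  7.4 -4.3]
[16.4  3.   7.6 -4.4]
[14.   2.8  7.8 -4.2]
[11.7  2.3  7.9 -4.3]
[ 9.4  1.9  8.  -4.3]
[ 7.   1.5  8.1 -4.2]
[ 4.6  1.1  8.3 -4.1]
[ 2.3  0.8  8.5 -4. ]
[ 0.   0.1  8.4 -4.1]
[-2.4 -0.   8.7 -3.8]
[-11.8  -1.4   9.3  -3.1]
[ 6.2  4.4  7.3 -4. ]
[ 3.8  4.3  7.6 -3.8]
[ 1.5  3.8  7.6 -4. ]
[-0.8  3.1  7.5 -4.3]
[-2.9  2.   7.2 -5. ]
[-11.7  -1.9   6.2  -6. ]
[-11.6  -2.3   3.2  -8.6]
[-11.5   7.2   6.2  -3. ]
[-11.9  -1.2   1.1 -10.9]
[-11.4   6.8   3.2  -5. ]
[-12.   -0.8  -1.5 -10.8]
[-11.6   7.3   0.7  -5.2]
[-11.6  -2.4  -5.4  -6.6]
[-11.7   7.8  -1.7  -4.5]
[-11.5  -2.7  -8.4  -3.7]
[-11.6   7.3  -4.9  -3.7]
[-11.6   7.4  -7.7  -1.9]
```

```bash
cat > meas.py <<'E'
from h import *
np.set_printoptions(linewidth=200,suppress=True)
def key():
    for n in ['top','scene']:
        I=np.load(n+'img.npy').mean(2); c=proj(n,[477,326,16]).astype(int)
        m=np.zeros(I.shape,np.uint8); w=14; 
        sub=I[c[1]-w:c[1]+w,c[0]-w:c[0]+w]; bg=np.median(sub); 
        wt=np.clip((sub-bg-25)/(255-bg-25),0,1); v,u=np.mgrid[c[1]-w:c[1]+w,c[0]-w:c[0]+w]
        # weights -> world on top plane
        P=np.array([onz(n,a,b,15.5) for a,b in zip(u[wt>0],v[wt>0])]); ww=wt[wt>0]
        mu=(P*ww[:,None]).sum(0)/ww.sum(); C=np.cov(P[:,:2].T,aweights=ww); e,V=np.linalg.eigh(C); d=V[:,1]
        print(n,'key',mu.round(1),'dir',np.degrees(np.arctan2(d[1],d[0])).round(1),'len',np.sqrt(12*e).round(1),ww.sum().round(1))
        W=cloud(n,np.load(n+'mean.npy'))
        Q=W[v,u].reshape(-1,3); Q=Q[Q[:,2]>12.5]; print('  cloud',len(Q),Q.mean(0).round(1),np.degrees(np.arctan2(*np.linalg.eigh(np.cov(Q[:,:2].T))[1][::-1,1])).round(1))
def floor():
    for n,y0,yaw,z0 in [('top',-40.93,.211,69.9),('scene',-43.1,.229,69.4)]:
        W=cloud(n,np.load(n+'mean.npy')).reshape(-1,3); W=W[np.isfinite(W[:,0])]
        a=np.array([np.cos(yaw),np.sin(yaw),0]); l=np.array([-np.sin(yaw),np.cos(yaw),0])
        q=W-np.array([505,y0,z0]); s,t,u=q@a,q@l,q[:,2]; rr=np.hypot(t,u)
        m=(s>-3)&(s<21)&(abs(t)<9)&(u>5)&(rr<9.8)
        k=np.polyfit(t[m],u[m],1); print(n,'floor',k,'angle',np.degrees(np.arctan(-k[0])),'dist',k[1]/np.hypot(1,k[0]),'tmean',t[m].mean(),'srange',s[m].min(),s[m].max())
        # end face
        m=(rr<10)&(s<-8)&(s>-16); print('  end s',np.median(s[m]),m.sum())
        # case side planes/ case top
        m=(q[:,2]>33)&(q[:,2]<40)&(s>15)&(s<150); 
        m=(s>30)&(s<120)&(abs(W[:,2]-108)<3)&(abs(t)<50); 
        print('  casetop',m.sum(),np.percentile(t[m],[1,99]),np.percentile(s[m],[1,99]))
        # shoulder/collar
        m=(rr>13.5)&(rr<18)&(s>15)&(s<40)&(u>0); print('  collar s',np.percentile(s[m],[2,10,50]),m.sum())
key();floor()
E
python3 meas.py
python3 - <<'E'
from h import *
np.set_printoptions(linewidth=220,suppress=True)
# hub: cloud z>60 near
for n in ['top','scene']:
    W=cloud(n,np.load(n+'mean.npy')).reshape(-1,3)
    m=(W[:,2]>40)&(abs(W[:,0]-505)<60)&(abs(W[:,1]+245)<60)
    P=W[m]; print(n,m.sum(),np.percentile(P,[1,50,99],axis=0).round(1))
crop('top','avg',350,400,185,235,12,'pics/tha.png'); crop('scene','avg',330,390,165,215,12,'pics/sha.png')
E
```

```text
top key [477.1 326.5  15.5] dir 69.5 len [ 9.  27.7] 19.6
  cloud 17 [476.1 327.1  15.9] 66.5
scene key [476.8 326.   15.5] dir 69.0 len [12.8 27.7] 103.9
  cloud 78 [475.6 326.4  15.2] 69.4
top floor [-0.30114513  8.29678938] angle 16.75941892958013 dist 7.944374715512989 tmean 2.5890423981157116 srange -1.7569106918357267 20.72807207219934
  end s -11.40722008113442 5
  casetop 292 [-31.83765149  33.25645474] [ 51.59009014 116.36836063]
  collar s [28.6321186  29.20504539 34.12402494] 15
scene floor [-0.26470701  8.49619956] angle 14.82654009819783 dist 8.213318245243984 tmean 1.4720778672724764 srange -2.9113763175846668 20.89568142709026
  end s -11.586271629456732 12
  casetop 302 [-30.14543393  32.04238751] [ 51.7227753  116.63702161]
  collar s [28.27273209 28.3807464  29.81059637] 24
top 4322 [[ 492.4 -303.7   68.4]
 [ 532.8 -245.3 1127. ]
 [ 540.8 -186.1 1148.8]]
scene 366 [[ 477.9 -275.7   40.9]
 [ 502.8 -232.4   68. ]
 [ 530.7 -226.4   81.8]]
```

View pics/tha.png

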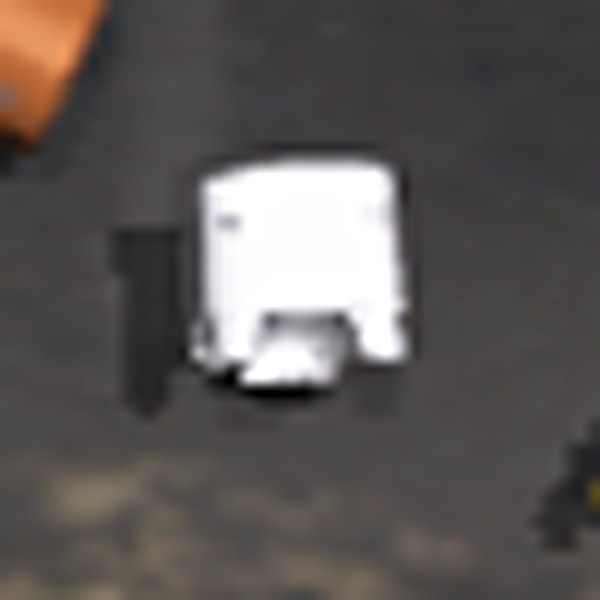

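View pics/sha.png

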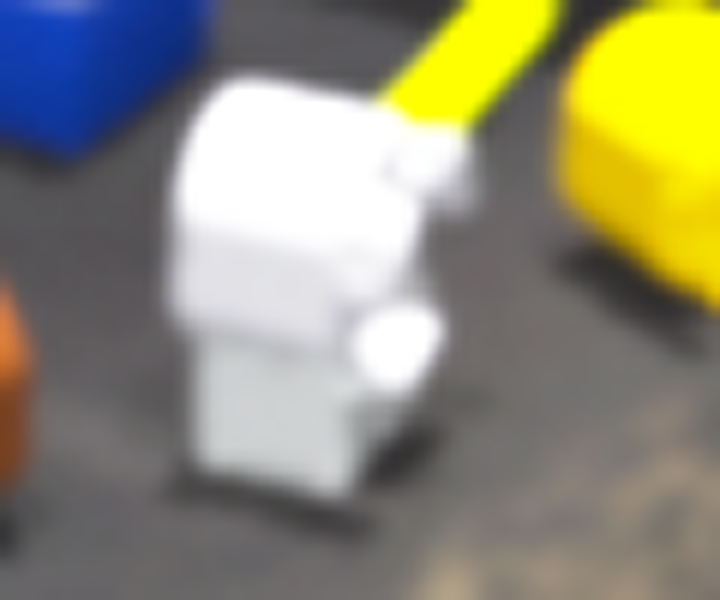

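Run:
```python
from h import *
from scipy.optimize import least_squares
np.set_printoptions(linewidth=220,suppress=True)
for n in ['top','scene']:
    W=cloud(n,np.load(n+'mean.npy')).reshape(-1,3)
    m=(W[:,2]>66)&(W[:,2]<90)&(abs(W[:,0]-505)<45)&(abs(W[:,1]+252)<40)
    P=W[m]
    def res(p,P):
        a=np.array([np.cos(p[1]),np.sin(p[1]),0]); q=P-np.array([505,p[0],p[2]]); q=q-np.outer(q@a,a); return np.linalg.norm(q,axis=1)-30
    r=least_squares(res,[-252,0,52],args=(P,),loss='soft_l1',f_scale=.7)
    for k in range(3):
        P2=P[abs(res(r.x,P))<1.5]; r=least_squares(res,r.x,args=(P2,),loss='soft_l1',f_scale=.7)
    a=np.array([np.cos(r.x[1]),np.sin(r.x[1])]); s=(P2[:,:2]-[505,r.x[0]])@a
    print(n,len(P),len(P2),r.x,np.std(r.fun),'s',np.sort(s)[[0,3,-4,-1]])
    if n=='scene':
        m=(W[:,2]>42)&(W[:,2]<62)&(abs(W[:,0]-505)<30)&(W[:,1]<-215)&(W[:,1]>-245); Q=W[m]
        k=np.polyfit(Q[:,0],Q[:,1],1); rs=Q[:,1]-np.polyval(k,Q[:,0]); g=abs(rs)<1.5;k=np.polyfit(Q[g,0],Q[g,1],1); print('flat',g.sum(),k,np.polyval(k,505),Q[g,0].min(),Q[g,0].max())
```

```text
top 217 202 [-252.60646604    0.04114721   52.23906154] 0.5799128025527787 s [-25.84050168 -24.51494017  25.67924059  26.50746973]
scene 202 171 [-254.99115311    0.06585993   51.72576302] 0.4050260135690143 s [-25.39651562 -23.77754569  25.26412706  26.81814726]
flat 100 [   0.04384006 -249.9440121 ] -227.80478130777746 479.4667286327708 529.7962544275304
```

```bash
cat >> h.py <<'E'
def to(x,y,z,yaw):
    s=manip.read_state(); p=s['eef_pos']; r=R.from_euler('xyz',s['eef_rot']); d=r.inv().apply(np.array([x,y,z])-p)/10
    M=r.as_matrix(); psi=np.arctan2(M[1,0],M[0,0]); 
    print('clock',round(s['clock'],2),'pos',p.round(2),'yaw',psi.round(4),'tilt',M[2,:].round(4),'F',s['wrist_force'].round(2),'gap',round(s['finger_gap'],2))
    print('tool cm',d.round(3),'len',np.linalg.norm(d).round(2),'turn deg',np.degrees(-(yaw-psi)).round(2))
E
python3 -c "
from h import *
to(440,-100,200,.282)"
```

```text
clock 2.5 pos [ 152.95 -528.29  227.43] yaw 0.2818 tilt [ 0. -0. -1.] F [-0.84 -0.36 -0.28] gap 94.12
tool cm [ 39.483 -33.157   2.745] len 51.63 turn deg -0.01
```

carry_out:
  deltas:
    - [[3.03,-2.55,0],0,0.5]
    - [[3.03,-2.55,0],0,0.5]
    - [[3.03,-2.55,0],0,0.5]
    - [[3.03,-2.55,0],0,0.5]
    - [[3.03,-2.55,0],0,0.5]
    - [[3.03,-2.55,0],0,0.5]
    - [[3.03,-2.55,0],0,0.5]
    - [[3.03,-2.55,0],0,0.5]
    - [[3.03,-2.55,0],0,0.5]
    - [[3.03,-2.55,0],0,0.5]
    - [[3.03,-2.55,0],0,0.5]
    - [[3.03,-2.55,0],0,0.5]
    - [[3.03,-2.55,0],0,0.5]

```text
clock: 3.58
eef_pos: [439.9, -98.4, 227.7]
eef_rot: [3.141, -0.001, 0.282]
wrist_force: [1.1, -1.1, -0.2]
finger_gap: 46.9
```

```bash
python3 -c "
from h import *
to(476.5,326.2,120,1.2)"
```

```text
clock 3.58 pos [439.85 -98.41 227.73] yaw 0.2818 tilt [ 6.e-04  4.e-04 -1.e+00] F [ 1.09 -1.11 -0.23] gap 46.93
tool cm [ 15.322 -39.771  10.767] len 43.96 turn deg -52.61
```

carry_out:
  deltas:
    - [[1.393,-3.616,0.8],0,0.4]
    - [[1.393,-3.616,0.8],0,0.4]
    - [[1.393,-3.616,0.8],0,0.4]
    - [[1.393,-3.616,0.8],0,0.4]
    - [[1.393,-3.616,0.8],0,0.4]
    - [[1.393,-3.616,0.8],0,0.4]
    - [[1.393,-3.616,0.8],0,0.4]
    - [[1.393,-3.616,0.8],0,0.4]
    - [[1.393,-3.616,0.8],0,0.4]
    - [[1.393,-3.616,0.8],0,0.4]
    - [[1.393,-3.616,0.8],0,0.4]
    - [[0,0,0.6],-6.6,0.4]
    - [[0,0,0.6],-6.6,0.4]
    - [[0,0,0.6],-6.6,0.4]
    - [[0,0,0.6],-6.6,0.4]
    - [[0,0,0.6],-6.6,0.4]
    - [[0,0,0.6],-6.6,0.4]
    - [[0,0,0.6],-6.6,0.4]
    - [[0,0,0.6],-6.6,0.4]

```text
clock: 5.17
eef_pos: [475.7, 324.4, 91.1]
eef_rot: [3.142, -0.0, 1.209]
wrist_force: [-0.2, 0.1, -0.6]
finger_gap: 37.4
```

Run:
```python
from h import *
to(476.5,326.2,35,1.208)
p,d=grab('scene','1'); grab('top','1')
crop('scene','1',130,330,230,400,4,'pics/s1c.png')
s=manip.read_state(); print(proj('scene',s['eef_pos']+[0,0,-22]),proj('top',s['eef_pos']))
```

```text
clock 5.17 pos [475.72 324.37  91.14] yaw 1.2091 tilt [ 0.  0. -1.] F [-0.2   0.05 -0.59] gap 37.43
tool cm [0.199 0.008 5.614] len 5.62 turn deg 0.06
[232.13700197 328.35093466] [201.597291   214.71578436]
```

View pics/s1c.png

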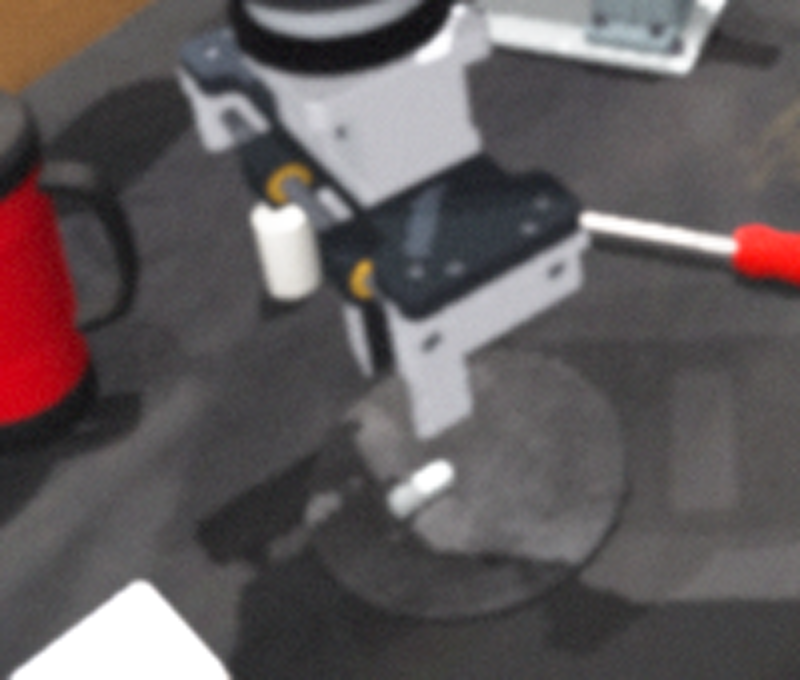

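```bash
cat >> h.py <<'E'
def fingers(n,dep,hi=12):
    s=manip.read_state(); p=s['eef_pos']; r=R.from_euler('xyz',s['eef_rot'])
    W=cloud(n,dep).reshape(-1,3); q=r.inv().apply(W-p); g=s['finger_gap']/2
    m=(abs(q[:,0])<14)&(abs(q[:,1])<g+20)&(q[:,2]>-hi)&(q[:,2]<30)
    return q[m],g
E
python3 - <<'E'
from h import *
np.set_printoptions(suppress=True)
for n in ['scene','top']:
    q,g=fingers(n,np.load(n+'1.npy'),25); print(n,len(q),g)
    for sg in (1,-1):
        f=q[(q[:,1]*sg>g-6)]
        if len(f)>10: print(sg,len(f),'x',np.percentile(f[:,0],[3,50,97]).round(1),'y',np.percentile(f[:,1],[3,50,97]).round(1),'z',np.percentile(f[:,2],[3,97]).round(1))
E
```

```text
scene 369 18.815445302869396
1 167 x [-4.4  3.5  8.3] y [17.1 18.5 27.1] z [-15.3  20.1]
-1 202 x [-10.2   0.9   8. ] y [-32.6 -31.2 -22.7] z [-17.6  13.3]
top 5 18.815445302869396
```

carry_out:
  deltas:
    - [[0.19,0,0.8],0,0.4]
    - [[0,0,0.8],0,0.4]
    - [[0,0,0.8],0,0.4]
    - [[0,0,0.8],0,0.4]
    - [[0,0,0.8],0,0.4]
    - [[0,0,0.8],0,0.4]
    - [[0,0,0.53],0,0.4]
    - [[0,0,0.3],0,0.4]
    - [[0,0,0],0,0.0]
    - [[0,0,0],0,0.0]
    - [[0,0,0],0,0.0]
    - [[0,0,0],0,0.0]
    - [[0,0,0],0,0.0]
  grip_force: 15

```text
clock: 6.35
eef_pos: [476.5, 326.2, 35.5]
eef_rot: [3.141, -0.0, 1.203]
wrist_force: [0.7, 0.5, 1.3]
finger_gap: 7.6
```

Run:
```python
from h import *
to(476.5,326.2,34.8,1.208)
p,d=grab('scene','2')
crop('scene','2',190,280,310,390,8,'pics/s2c.png')
```

```text
clock 6.35 pos [476.53 326.2   35.5 ] yaw 1.2033 tilt [ 5.e-04  4.e-04 -1.e+00] F [0.68 0.53 1.33] gap 7.59
tool cm [-0.001 -0.003  0.07 ] len 0.07 turn deg -0.27
```

View pics/s2c.png

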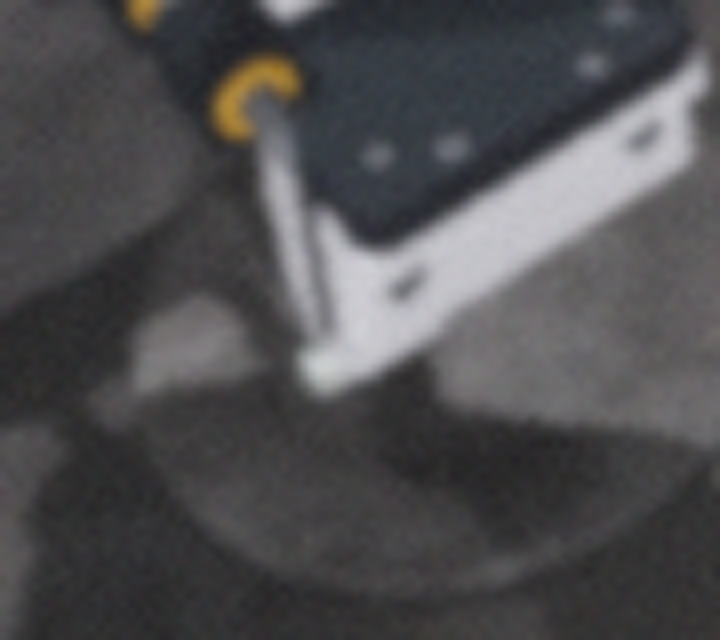

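carry_out:
  deltas:
    - [[0,0,0],0,0.2]
    - [[0,0,0.09],0,0.2]
    - [[0,0,0],0,0.2]
    - [[0,0,0],0,0.0]
    - [[0,0,0],0,0.0]
    - [[0,0,0],0,0.0]
  grip_force: 20

```text
clock: 6.9
eef_pos: [476.4, 326.1, 34.2]
eef_rot: [-3.142, 0.0, 1.203]
wrist_force: [-0.1, 0.6, -0.6]
finger_gap: 7.4
```

Run:
```python
from h import *
to(476.5,326.2,34.5,1.208)
```

```text
clock 6.9 pos [476.38 326.12  34.23] yaw 1.2033 tilt [-0. -0. -1.] F [-0.11  0.63 -0.57] gap 7.41
tool cm [ 0.012  0.009 -0.027] len 0.03 turn deg -0.27
```

Run:
```python
from h import *
np.set_printoptions(suppress=True)
p=np.array([475.72,324.37,91.14]); r=R.from_euler('xyz',[np.pi,0,1.209])
W=cloud('scene',np.load('scene1.npy')).reshape(-1,3); q=r.inv().apply(W-p)
for z in range(-110,25,10):
    m=(q[:,2]>z)&(q[:,2]<=z+10)&(abs(q[:,0])<100)&(abs(q[:,1])<110)&(W[:,2]>30)
    if m.sum()>5: print(z,m.sum(),'x',np.percentile(q[m,0],[1,50,99]).round(0),'y',np.percentile(q[m,1],[1,50,99]).round(0))
to(514,-41,120,.225)
```

```text
-110 316 x [-35.  17.  32.] y [-90. -87.  82.]
-100 631 x [-29.  24.  32.] y [-87.  -4.  73.]
-90 432 x [-33.  17.  32.] y [-83. -80.  73.]
-80 152 x [-34.   9.  32.] y [-82. -81.  76.]
-70 15 x [2. 6. 8.] y [18. 20. 25.]
-20 74 x [-11.   1.   8.] y [-33. -31.  27.]
-10 106 x [-11.   2.   8.] y [-33. -28.  27.]
0 110 x [-11.   2.   8.] y [-33. -28.  26.]
10 69 x [-9.  2.  8.] y [-33.  18.  28.]
20 10 x [-5.  3.  7.] y [-19.  18.  22.]
clock 6.9 pos [476.38 326.12  34.23] yaw 1.2033 tilt [-0. -0. -1.] F [-0.11  0.63 -0.57] gap 7.41
tool cm [-32.91   16.7    -8.577] len 37.89 turn deg 56.05
```

carry_out:
  deltas:
    - [[0,0,-1],0,0]
    - [[0,0,-2],0,0]
    - [[0,0,-1.6],7,0]
    - [[0,0,-1],7,0]
    - [[0,0,-1],7,0]
    - [[0,0,-1],7,0]
    - [[0,0,-0.5],7,0]
    - [[0,0,-0.5],7,0]
    - [[0,0,0],7,0]
    - [[0,0,0],7,0]
    - [[-0.45,3.66,0],0,0]
    - [[-0.45,3.66,0],0,0]
    - [[-0.45,3.66,0],0,0]
    - [[-0.45,3.66,0],0,0]
    - [[-0.45,3.66,0],0,0]
    - [[-0.45,3.66,0],0,0]
    - [[-0.45,3.66,0],0,0]
    - [[-0.45,3.66,0],0,0]
    - [[-0.45,3.66,0],0,0]
    - [[-0.45,3.66,0],0,0]

```text
clock: 8.57
eef_pos: [514.5, -42.5, 121.2]
eef_rot: [3.141, -0.001, 0.226]
wrist_force: [-0.3, -0.3, -0.7]
finger_gap: 7.2
```

Run:
```python
from h import *
np.set_printoptions(suppress=True)
I=[];D=[]
for k in range(12):
    p,d=vision.camera('scene'); I.append(p.astype(float)); D.append(np.where(d>0,d,np.nan))
D=np.nanmean(D,0); np.save('scene3.npy',D); cv2.imwrite('pics/scene3.png',np.mean(I,0)[:,:,::-1].astype(np.uint8))
to(514,-41,120,.225)
crop('scene','3',270,370,150,250,8,'pics/s3c.png')
q,g=fingers('scene',D,25)
for sg in (1,-1):
    f=q[(q[:,1]*sg>g-6)]
    if len(f)>10: print(sg,len(f),'x',np.percentile(f[:,0],[3,50,97]).round(1),'y',np.percentile(f[:,1],[3,50,97]).round(1),'z',np.percentile(f[:,2],[3,97]).round(1))
k=q[(q[:,2]>23)]
print(np.c_[k].round(1)[:60])
```

```text
clock 9.17 pos [514.52 -40.04 120.3 ] yaw 0.227 tilt [ 0. -0. -1.] F [-0.16  0.1   0.11] gap 7.29
tool cm [-0.073  0.082  0.03 ] len 0.11 turn deg 0.11
1 58 x [-11.9 -10.9  11.3] y [-1.4  6.4 12.8] z [-24.1  26.4]
-1 138 x [-11.9  -4.3   8.7] y [-13.7 -12.9  -0.6] z [-23.2  15.9]
[[ 10.1   3.   24.8]
 [  7.5   2.2  24. ]
 [ -1.9   3.6  26.1]
 [ -4.7   2.4  25. ]
 [ -7.3   1.6  24.1]
 [ -8.3   7.1  27.1]
 [-10.3   8.8  27.8]]
```

View pics/s3c.png

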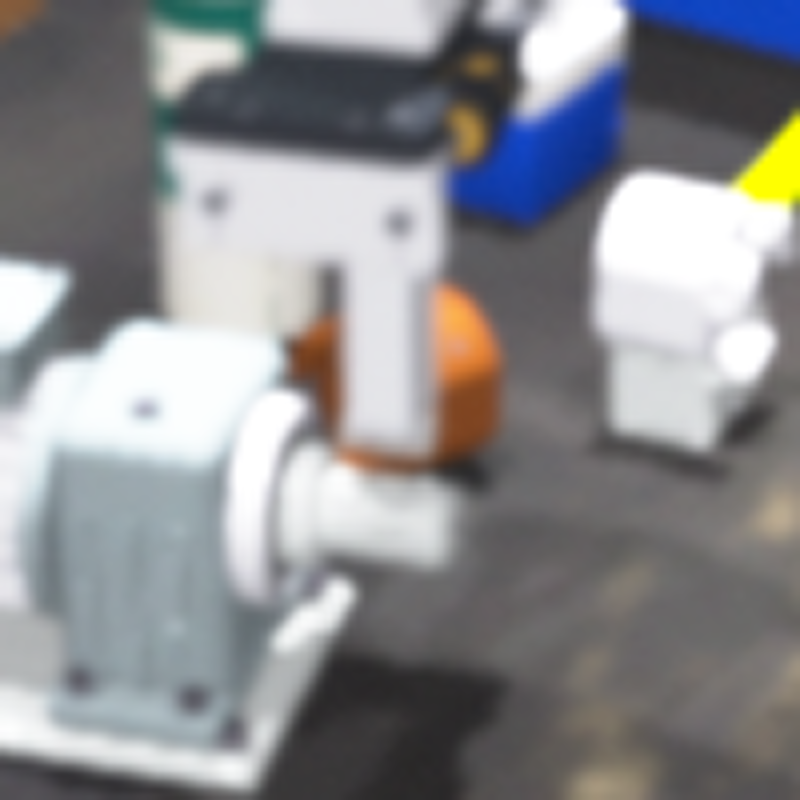

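Run:
```python
from h import *
np.set_printoptions(suppress=True,linewidth=200)
q,g=fingers('scene',np.load('scene3.npy'),25)
f=q[(q[:,1]<-10)]
for z in range(-24,22,4):
    m=(f[:,2]>z)&(f[:,2]<=z+4)
    if m.sum(): print(z,m.sum(),f[m,0].min().round(1),f[m,0].max().round(1),np.median(f[m,1]).round(2),f[m,2].max().round(1))
f=q[(q[:,1]>-9)]; print(f.round(1)[np.argsort(f[:,2])][::2])
```

```text
-24 12 -11.2 2.2 -13.18 -20.1
-20 10 -11.2 2.6 -13.35 -16.1
-16 12 -11.2 2.6 -13.23 -12.3
-12 10 -11.2 2.8 -12.94 -8.2
-8 10 -11.3 2.6 -13.21 -4.5
-4 11 -11.2 2.9 -12.95 -0.3
0 11 -11.3 2.9 -13.22 3.7
4 11 -11.2 5.6 -13.19 7.7
8 11 -11.0 5.7 -12.56 11.9
12 7 -10.7 6.1 -10.85 15.9
[[ 11.4   9.9 -24.7]
 [-11.8  12.3 -24. ]
 [ 11.6  10.2 -21.9]
 [-11.8  12.1 -21.4]
 [ 11.3   9.1 -19.9]
 [-10.8   6.8 -18.9]
 [ 11.    7.9 -17.9]
 [-10.9   6.5 -16.4]
 [-11.9  -6.3 -15.5]
 [  8.4  -1.3 -15.3]
 [-11.8  12.2 -13.6]
 [-11.7  -5.4 -12.5]
 [-11.7  12.5 -10.8]
 [  8.3  -1.8 -10.3]
 [-11.7  12.6  -8. ]
 [  8.7  -0.8  -7.1]
 [-11.8  12.2  -5.6]
 [  8.6  -1.   -4.6]
 [-11.7  12.7  -2.7]
 [  8.6  -1.1  -2. ]
 [-11.8  12.4  -0.2]
 [  8.8  -0.8   0.9]
 [-11.8  12.3   2.4]
 [  8.9  -0.3   3.8]
 [  8.3  -2.4   5.2]
 [-11.8  -6.    5.6]
 [-11.9  12.    7.6]
 [  8.9  -0.6   9. ]
 [-11.7  12.5  10.6]
 [  8.9  -0.7  11.7]
 [-11.9  11.9  13. ]
 [-10.8   7.   15.8]
 [-10.9   6.3  18.1]
 [-12.7  -0.5  19.4]
 [  7.5   2.2  24. ]
 [ 10.1   3.   24.8]
 [ -1.9   3.6  26.1]
 [-10.3   8.8  27.8]]
```

Run:
```python
from h import *
crop('scene','3',300,340,190,225,20,'pics/s3d.png')
im=cv2.imread('pics/scene3.png').astype(int)
for v in range(203,216): print(v,[tuple(int(c) for c in im[v,u][::-1]) for u in range(308,330,1)])
for a in (-13,0,13): print(a,proj('scene',np.array([514.52,-40.04,120.3-26])+a*np.array([.974,.225,0])))
```

```text
203 [(121, 120, 127), (107, 102, 106), (105, 89, 86), (120, 96, 86), (156, 137, 130), (191, 182, 181), (207, 203, 207), (210, 209, 214), (212, 212, 216), (215, 214, 219), (216, 216, 221), (215, 216, 222), (207, 209, 214), (194, 195, 199), (182, 181, 185), (174, 165, 164), (154, 129, 118), (136, 91, 67), (129, 74, 41), (127, 69, 34), (125, 67, 33), (125, 68, 34)]
204 [(123, 125, 128), (121, 119, 121), (114, 105, 103), (125, 106, 98), (158, 139, 131), (185, 172, 169), (193, 186, 185), (193, 187, 189), (193, 188, 192), (195, 193, 197), (200, 199, 203), (201, 200, 204), (196, 195, 199), (187, 186, 191), (180, 178, 180), (169, 160, 157), (148, 122, 111), (133, 87, 62), (126, 70, 37), (124, 67, 34), (121, 66, 33), (117, 65, 35)]
205 [(168, 170, 172), (166, 168, 170), (152, 148, 148), (146, 130, 124), (164, 139, 127), (180, 155, 144), (181, 160, 151), (176, 158, 152), (174, 159, 156), (176, 167, 164), (179, 172, 172), (181, 176, 176), (180, 175, 176), (178, 173, 174), (175, 169, 169), (163, 150, 145), (141, 112, 98), (124, 77, 52), (118, 65, 35), (112, 61, 31), (107, 61, 35), (103, 65, 45)]
[... 3076 characters left out ...]
, 233), (227, 229, 229), (224, 226, 227), (221, 224, 225), (222, 224, 225), (223, 226, 226), (223, 225, 226), (221, 224, 224), (212, 215, 216), (192, 196, 196), (164, 165, 167), (138, 138, 140), (121, 120, 121), (111, 110, 110)]
215 [(229, 230, 231), (225, 227, 228), (230, 232, 233), (232, 234, 234), (230, 232, 232), (229, 231, 231), (228, 230, 231), (226, 228, 229), (224, 226, 227), (223, 225, 225), (222, 225, 225), (222, 225, 225), (223, 225, 226), (225, 227, 227), (226, 228, 228), (223, 226, 226), (212, 215, 216), (189, 192, 192), (157, 159, 161), (130, 130, 132), (116, 115, 117), (106, 105, 106)]
-13 [323.17492702 206.34547162]
0 [317.81469348 205.62079688]
13 [312.49126621 204.90109815]
```

View pics/s3d.png

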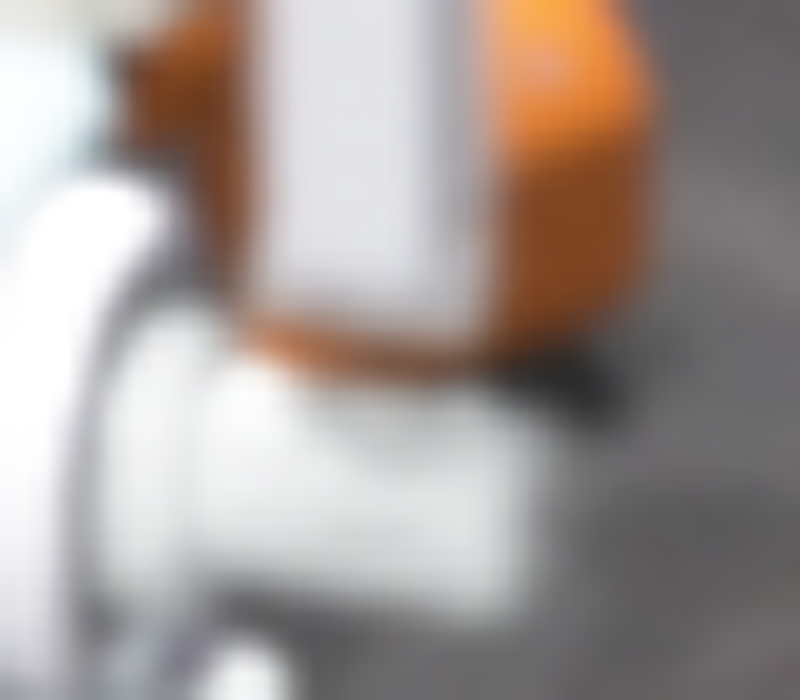

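Run:
```python
from h import *
crop('scene','3',195,300,310,390,7,'pics/s3b.png')
```

```text
(no output)
```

View pics/s3b.png

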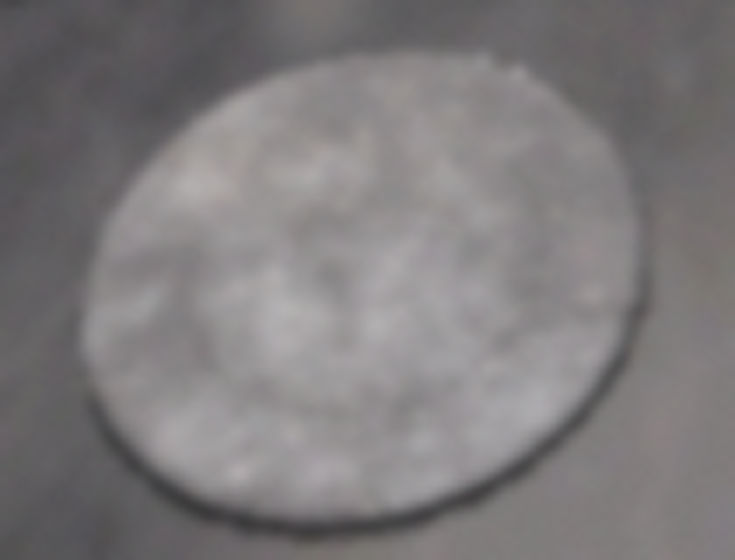

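carry_out:
  deltas:
    - [[-3,-1.8,0],0,0]
    - [[-3,-1.8,0],0,0]
    - [[-3,-1.8,0],0,0]
    - [[0,0,0],0,0]
    - [[0,0,0],0,0]

```text
clock: 9.58
eef_pos: [414.1, -7.7, 120.7]
eef_rot: [3.141, -0.001, 0.227]
wrist_force: [0.4, -0.2, 0.9]
finger_gap: 7.7
```

Run:
```python
from h import *
np.set_printoptions(suppress=True)
I=[];D=[]
for k in range(10):
    p,d=vision.camera('scene'); I.append(p.astype(float)); D.append(np.where(d>0,d,np.nan))
D=np.nanmean(D,0); np.save('scene4.npy',D); cv2.imwrite('pics/scene4.png',np.mean(I,0)[:,:,::-1].astype(np.uint8))
to(514,-41,120,.225)
s=manip.read_state(); p=s['eef_pos']; c=proj('scene',p+[0,0,-22]).astype(int); print(c)
crop('scene','4',c[0]-30,c[0]+30,c[1]-30,c[1]+20,12,'pics/s4c.png')
q,g=fingers('scene',D,25)
f=q[q[:,1]<-8]
for z in range(-24,30,4):
    m=(f[:,2]>z)&(f[:,2]<=z+4)
    if m.sum(): print(z,m.sum(),f[m,0].min().round(1),f[m,0].max().round(1),np.median(f[m,1]).round(2))
f=q[(q[:,2]>14)];print(f.round(1))
```

```text
clock 10.08 pos [414.85  -8.28 120.12] yaw 0.2258 tilt [-0.0003 -0.0001 -1.    ] F [-0.69  0.99  0.12] gap 7.53
tool cm [8.931 5.409 0.009] len 10.44 turn deg 0.05
[351 221]
-24 14 -11.0 5.9 -14.62
-20 16 -11.2 5.6 -14.82
-16 14 -11.1 5.6 -14.57
-12 15 -11.2 5.5 -14.55
-8 13 -11.2 5.3 -14.29
-4 14 -11.1 5.2 -14.65
0 15 -11.2 4.9 -14.47
4 17 -11.2 7.3 -14.3
8 12 -10.3 7.2 -14.56
12 6 -6.1 6.9 -14.03
16 6 -9.9 7.8 -9.76
[[ 10.3   2.7  15.6]
 [-11.    6.2  14.3]
 [-11.    6.6  17. ]
 [ 11.6  -1.4  18.4]
 [-11.3   5.8  19.1]
 [ 11.3  -2.4  20.3]
 [-12.1   1.1  18.6]
 [ 11.2  -2.6  22.7]
 [  7.8  -9.2  17.9]
 [  5.2 -11.2  16.2]
 [  2.9 -12.4  15. ]
 [-11.1  -5.9  16.8]
 [-12.7  -1.9  19.2]
 [ 11.1  -2.8  25.2]
 [  8.8  -3.   24.7]
 [  6.6  -3.2  24.2]
 [  4.3  -3.8  23.4]
 [  1.8  -5.3  22. ]
 [ -0.6  -6.8  20.6]
 [ -3.   -8.2  19.3]
 [ -5.3  -8.9  18.5]
 [ -7.6 -10.3  17.2]
 [ -9.9 -11.2  16.2]
 [-11.2  -5.3  19.8]
 [-12.8  -1.7  21.8]
 [ -4.3  -2.7  25.2]
 [ -6.6  -3.   24.6]
 [ -8.7  -2.9  24.3]
 [-10.9  -3.2  23.8]
 [-13.   -2.2  24.1]]
```

View pics/s4c.png

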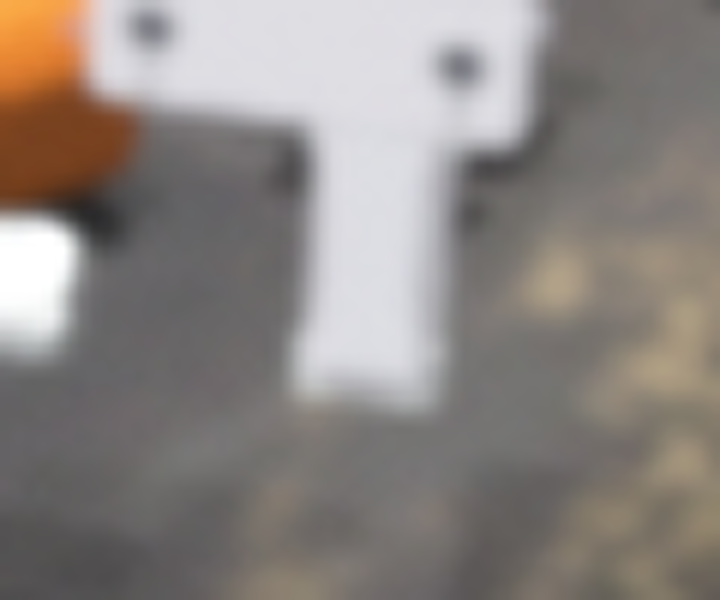

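carry_out:
  deltas:
    - [[3,1.8,0],0,0]
    - [[3,1.8,0],0,0]
    - [[3,1.32,0],0,0]
    - [[0.13,0,0.4],0,0]
    - [[0,0,0.4],0,0]
    - [[0,0,0.2],0,0]
    - [[0,0,0.05],0,0]
    - [[0,0,0.05],0,0]
    - [[0,0,0.05],0,0]
    - [[0,0,0],0,0]

```text
clock: 10.92
eef_pos: [514.5, -35.6, 109.1]
eef_rot: [3.141, -0.0, 0.226]
wrist_force: [0.7, 1.2, -0.3]
finger_gap: 7.8
```

Run:
```python
from h import *
to(514,-41,105,.225)
```

```text
clock 10.92 pos [514.5  -35.59 109.05] yaw 0.2261 tilt [ 4.e-04  2.e-04 -1.e+00] F [ 0.74  1.21 -0.32] gap 7.79
tool cm [-0.17   0.516  0.405] len 0.68 turn deg 0.06
```

carry_out:
  deltas:
    - [[0,0,0.04],0,0]
    - [[0,0,0.04],0,0]
    - [[0,0,0.04],0,0]
    - [[0,0,0],0,0]

```text
clock: 11.25
eef_pos: [514.7, -35.7, 107.5]
eef_rot: [3.142, -0.0, 0.226]
wrist_force: [-0.5, -0.6, 0.4]
finger_gap: 7.4
```

carry_out:
  deltas:
    - [[0,0,0.04],0,0]
    - [[0,0,0.04],0,0]
    - [[0,0,0],0,0]

```text
clock: 11.5
eef_pos: [514.7, -35.7, 106.6]
eef_rot: [-3.142, 0.0, 0.226]
wrist_force: [0.8, 0.2, 0.2]
finger_gap: 7.6
```

carry_out:
  deltas:
    - [[0,0,0.04],0,0]
    - [[0,0,0],0,0]

```text
clock: 11.67
eef_pos: [514.7, -35.7, 106.3]
eef_rot: [-3.142, 0.0, 0.226]
wrist_force: [-1.0, -0.7, -0.5]
finger_gap: 7.2
```

carry_out:
  deltas:
    - [[0,0,0.04],0,0]
    - [[0,0,0],0,0]

```text
clock: 11.83
eef_pos: [514.7, -35.7, 105.9]
eef_rot: [-3.142, 0.0, 0.226]
wrist_force: [-0.3, 0.1, 0.4]
finger_gap: 7.4
```

carry_out:
  deltas:
    - [[0,0,0.03],0,0]
    - [[0,0,0],0,0]

```text
clock: 12.0
eef_pos: [514.7, -35.7, 105.6]
eef_rot: [-3.142, 0.0, 0.226]
wrist_force: [-0.7, -0.2, -0.1]
finger_gap: 7.5
```

carry_out:
  deltas:
    - [[0,0,0.03],0,0]
    - [[0,0,0],0,0]

```text
clock: 12.17
eef_pos: [514.7, -35.7, 105.3]
eef_rot: [-3.142, 0.0, 0.226]
wrist_force: [0.3, -0.0, -0.1]
finger_gap: 7.3
```

carry_out:
  deltas:
    - [[0,0,0.03],0,0]
    - [[0,0,0],0,0]

```text
clock: 12.33
eef_pos: [514.7, -35.7, 105.0]
eef_rot: [3.142, 0.0, 0.226]
wrist_force: [-1.2, -0.5, -0.0]
finger_gap: 7.4
```

carry_out:
  deltas:
    - [[0,0,0.03],0,0]
    - [[0,0,0],0,0]

```text
clock: 12.5
eef_pos: [514.7, -35.7, 104.7]
eef_rot: [3.142, 0.0, 0.226]
wrist_force: [-0.6, -0.8, -0.1]
finger_gap: 7.2
```

carry_out:
  deltas:
    - [[0,0,0.03],0,0]
    - [[0,0,0],0,0]

```text
clock: 12.67
eef_pos: [514.7, -35.7, 104.6]
eef_rot: [3.142, -0.0, 0.226]
wrist_force: [-2.3, 0.4, 2.7]
finger_gap: 7.4
```

carry_out:
  deltas:
    - [[0,0,0.03],0,0]
    - [[0,0,0],0,0]

```text
clock: 12.83
eef_pos: [514.8, -35.7, 104.5]
eef_rot: [3.141, -0.0, 0.226]
wrist_force: [-4.4, -0.5, 6.5]
finger_gap: 7.6
```

carry_out:
  deltas:
    - [[0,0,0.03],0,0]
    - [[0,0,0],0,0]

```text
clock: 13.0
eef_pos: [514.8, -35.7, 104.5]
eef_rot: [3.141, -0.0, 0.226]
wrist_force: [-5.0, 0.2, 9.3]
finger_gap: 7.3
```

carry_out:
  deltas:
    - [[0,0,-0.07],0,0]
    - [[0,0,0],0,0]

```text
clock: 13.17
eef_pos: [514.7, -35.7, 104.6]
eef_rot: [3.142, -0.0, 0.226]
wrist_force: [-2.0, -0.7, 2.7]
finger_gap: 8.1
```

carry_out:
  deltas:
    - [[0,0.05,0],0,0]
    - [[0,0.05,0],0,0]
    - [[0,0,0],0,0]

```text
clock: 13.42
eef_pos: [514.9, -36.4, 104.5]
eef_rot: [-3.141, 0.0, 0.226]
wrist_force: [-2.5, 4.5, 5.0]
finger_gap: 7.6
```

carry_out:
  deltas:
    - [[0,0.03,0],0,0]
    - [[0,0.02,0],0,0]
    - [[0,0,0],0,0]

```text
clock: 13.67
eef_pos: [514.9, -36.5, 104.5]
eef_rot: [-3.14, 0.0, 0.226]
wrist_force: [-3.6, 7.4, 4.7]
finger_gap: 7.5
```

carry_out:
  deltas:
    - [[0,0.03,-0.03],0,0]
    - [[0,0.02,0],0,0]
    - [[0,0,0],0,0]

```text
clock: 13.92
eef_pos: [514.9, -36.7, 104.6]
eef_rot: [-3.14, 0.0, 0.226]
wrist_force: [-3.3, 9.1, 2.8]
finger_gap: 7.4
```

carry_out:
  deltas:
    - [[0,0.03,0],0,0]
    - [[0,0.02,0],0,0]
    - [[0,0,0],0,0]

```text
clock: 14.17
eef_pos: [515.0, -36.9, 104.6]
eef_rot: [-3.139, 0.0, 0.226]
wrist_force: [-3.0, 12.7, 2.5]
finger_gap: 7.5
```

carry_out:
  deltas:
    - [[0,0.03,0],0,0]
    - [[0,0,0],0,0]

```text
clock: 14.33
eef_pos: [515.0, -37.1, 104.6]
eef_rot: [-3.139, 0.0, 0.226]
wrist_force: [-3.2, 12.1, 2.9]
finger_gap: 7.5
```

carry_out:
  deltas:
    - [[0,0.03,0],0,0]
    - [[0,0,0],0,0]

```text
clock: 14.5
eef_pos: [515.1, -37.3, 104.6]
eef_rot: [-3.139, 0.001, 0.226]
wrist_force: [-2.4, 12.9, 2.3]
finger_gap: 7.3
```

carry_out:
  deltas:
    - [[0,0.03,0],0,0]
    - [[0,0.03,0],0,0]
    - [[0,0.03,0],0,0]

```text
clock: 14.75
eef_pos: [515.2, -38.1, 104.5]
eef_rot: [-3.139, 0.001, 0.226]
wrist_force: [-3.4, 15.4, 2.9]
finger_gap: 7.3
```

carry_out:
  deltas:
    - [[0,0.03,0],0,0]
    - [[0,0.03,0],0,0]
    - [[0,0.03,0],0,0]

```text
clock: 15.0
eef_pos: [515.4, -38.8, 104.4]
eef_rot: [-3.138, 0.001, 0.226]
wrist_force: [-2.6, 15.4, 2.0]
finger_gap: 7.4
```

carry_out:
  deltas:
    - [[0,0.03,0],0,0]
    - [[0,0.03,0],0,0]

```text
clock: 15.17
eef_pos: [515.5, -39.4, 104.4]
eef_rot: [-3.138, 0.001, 0.226]
wrist_force: [-2.6, 16.2, 0.7]
finger_gap: 7.0
```

carry_out:
  deltas:
    - [[0,-0.07,0],0,0]
    - [[0,-0.06,0],0,0]
    - [[0,0,0],0,0]

```text
clock: 15.42
eef_pos: [515.5, -39.1, 104.4]
eef_rot: [-3.141, 0.0, 0.226]
wrist_force: [-1.4, 6.8, 0.6]
finger_gap: 7.4
```

carry_out:
  deltas:
    - [[0,0,0.03],0,0]
    - [[0,0,0.02],0,0]
    - [[0,0,0],0,0]

```text
clock: 15.67
eef_pos: [515.5, -39.1, 104.3]
eef_rot: [-3.14, 0.0, 0.226]
wrist_force: [-3.4, 8.0, 4.1]
finger_gap: 7.3
```

carry_out:
  deltas:
    - [[0,-0.06,0],0,0]
    - [[0,-0.05,0],0,0]
    - [[0,0,0],0,0]

```text
clock: 15.92
eef_pos: [515.4, -38.9, 104.3]
eef_rot: [3.141, 0.0, 0.226]
wrist_force: [-1.4, 0.3, 1.9]
finger_gap: 7.5
```

carry_out:
  deltas:
    - [[0,-0.04,0],0,0]
    - [[0,0,0],0,0]

```text
clock: 16.08
eef_pos: [515.4, -38.6, 104.3]
eef_rot: [3.141, -0.0, 0.226]
wrist_force: [-0.8, -1.6, 1.7]
finger_gap: 7.6
```

carry_out:
  deltas:
    - [[0,-0.04,0],0,0]
    - [[0,0,0],0,0]

```text
clock: 16.25
eef_pos: [515.2, -38.1, 104.3]
eef_rot: [3.141, -0.0, 0.226]
wrist_force: [-1.3, -2.3, 0.5]
finger_gap: 6.8
```

carry_out:
  deltas:
    - [[0,-0.04,0],0,0]
    - [[0,0,0],0,0]

```text
clock: 16.42
eef_pos: [515.2, -38.0, 104.3]
eef_rot: [3.141, -0.0, 0.226]
wrist_force: [-0.4, -4.4, 0.4]
finger_gap: 7.3
```

carry_out:
  deltas:
    - [[0,0.07,0],0,0]
    - [[0,0,0.03],0,0]
    - [[0,0,0.03],0,0]
    - [[0,0,0],0,0]

```text
clock: 16.75
eef_pos: [515.3, -38.1, 104.1]
eef_rot: [-3.142, -0.0, 0.226]
wrist_force: [-2.5, -0.9, 5.9]
finger_gap: 7.3
```

carry_out:
  deltas:
    - [[-0.05,0,0],0,0]
    - [[-0.05,0,0],0,0]
    - [[0,0,0],0,0]

```text
clock: 17.0
eef_pos: [514.8, -38.3, 104.2]
eef_rot: [3.141, -0.002, 0.226]
wrist_force: [2.0, 0.9, 3.9]
finger_gap: 7.2
```

carry_out:
  deltas:
    - [[-0.05,0,0],0,0]
    - [[0,0,0],0,0]

```text
clock: 17.17
eef_pos: [514.3, -38.4, 104.2]
eef_rot: [3.141, -0.002, 0.226]
wrist_force: [3.7, 1.2, 5.4]
finger_gap: 7.5
```

carry_out:
  deltas:
    - [[0.05,0,-0.04],0,0]
    - [[0,0,0],0,0.12]
    - [[0,0,0],0,0.2]
    - [[0,0,0],0,0.2]
    - [[0,0,-0.3],0,0.2]
    - [[0,0,-0.8],0,0.2]
    - [[0,0,-1.5],0,0.2]
    - [[0,0,-2],0,0.1]
    - [[0,0,-2],0,0.5]
    - [[0,0,0],0,0.5]

```text
clock: 18.0
eef_pos: [515.7, -38.7, 174.4]
eef_rot: [3.14, -0.005, 0.226]
wrist_force: [0.0, -0.3, 0.5]
finger_gap: 24.7
```

```bash
cat > key2.py <<'E'
from h import *
import sys
np.set_printoptions(suppress=True,linewidth=200)
tag=sys.argv[1]; N=int(sys.argv[2])
I=[];D=[]
for k in range(N):
    p,d=vision.camera('scene'); I.append(p.astype(float)); D.append(np.where(d>0,d,np.nan))
D=np.nanmean(D,0); np.save(f'scene{tag}.npy',D); cv2.imwrite(f'pics/scene{tag}.png',np.mean(I,0)[:,:,::-1].astype(np.uint8))
to(514,-41,105,.225)
crop('scene',tag,290,345,185,230,14,f'pics/s{tag}.png')
W=cloud('scene',D).reshape(-1,3); y0,yaw,z0=-43.1,.229,69.4
a=np.array([np.cos(yaw),np.sin(yaw),0]); l=np.array([-np.sin(yaw),np.cos(yaw),0])
q=W-np.array([505,y0,z0]); s,t,u=q@a,q@l,q[:,2]; rr=np.hypot(t,u)
m=(s>-13)&(s<28)&(abs(t)<14)&(u>7)
o=np.argsort(t[m]); print(np.c_[s,t,u,rr][m][o].round(1))
E
python3 key2.py 5 16
```

```text
clock 18.8 pos [514.31 -38.46 170.11] yaw 0.2259 tilt [-0.0001 -0.     -1.    ] F [-0.12 -0.    0.01] gap 46.89
tool cm [-0.086  0.241  6.511] len 6.52 turn deg 0.05
[[ -7.7 -13.9 186.2 186.8]
 [-11.8 -13.7 228.7 229.1]
 [ -5.6 -13.6 186.2 186.7]
 [ 12.9 -12.7  56.4  57.8]
 [  7.5 -11.5 116.8 117.4]
 [  7.5 -11.3 114.4 115. ]
 [  7.4 -11.2 121.9 122.4]
 [  7.4 -11.2 129.2 129.7]
 [  7.4 -11.2 119.5 120. ]
 [  7.4 -11.  112.1 112.6]
 [ 27.  -11.   58.1  59.1]
 [  7.4 -10.9 124.5 125. ]
 [-12.6 -10.7 227.6 227.8]
 [ -6.5 -10.4 159.8 160.1]
 [  7.2 -10.4 127.2 127.6]
 [  7.3 -10.3  97.4  97.9]
 [ 24.2  -9.6  59.2  60. ]
 [  7.1  -9.4  92.7  93.2]
 [  7.   -9.3 100.4 100.9]
 [  6.9  -9.2 110.5 110.9]
 [  6.9  -8.8  95.6  96. ]
 [  6.8  -8.8 108.2 108.6]
 [  6.8  -8.5 103.3 103.7]
 [  6.9  -8.5  90.7  91.1]
 [  6.8  -8.4 105.9 106.2]
 [  6.8  -8.4  85.6  86. ]
 [  6.8  -8.4  88.2  88.6]
 [ 21.4  -8.2  60.3  60.9]
 [ -6.9  -8.  195.1 195.3]
 [ -9.2  -7.7 186.4 186.6]
 [ -9.4  -7.7 161.2 161.4]
 [-11.7  -7.4 161.6 161.7]
 [-11.7  -6.2 202.9 203. ]
 [-11.5  -6.1 231.1 231.2]
 [ -5.2  -6.1 19
[... 3226 characters left out ...]
-11.2   9.6 236.1 236.3]
 [  2.4   9.7   8.3  12.7]
 [ -7.3   9.7   7.1  12. ]
 [ -9.7   9.7   7.5  12.3]
 [  4.8   9.8   7.9  12.6]
 [ 16.9   9.8   8.8  13.2]
 [  9.6   9.9   7.3  12.3]
 [-11.3   9.9 234.1 234.3]
 [  7.2   9.9   7.7  12.6]
 [ 24.2  10.1   7.8  12.7]
 [ 26.7  10.1   7.5  12.6]
 [-11.3  10.1 238.4 238.6]
 [ -9.3  10.3 232.  232.2]
 [ -9.3  10.4 229.9 230.2]
 [ 11.9  10.4   7.2  12.7]
 [-11.4  10.5 240.6 240.8]
 [-11.5  10.6 230.2 230.4]
 [ -9.4  10.6 242.5 242.8]
 [-11.7  11.3 228.3 228.6]
 [  8.4  12.1  75.4  76.4]
 [ 12.9  12.7  75.1  76.2]
 [ 15.3  12.8  74.9  75.9]
 [ 10.4  13.3  75.8  76.9]
 [-10.1  13.4 228.9 229.3]
 [  5.7  13.4  76.5  77.7]
 [-12.3  13.8 227.1 227.5]]
```

View pics/s5.png

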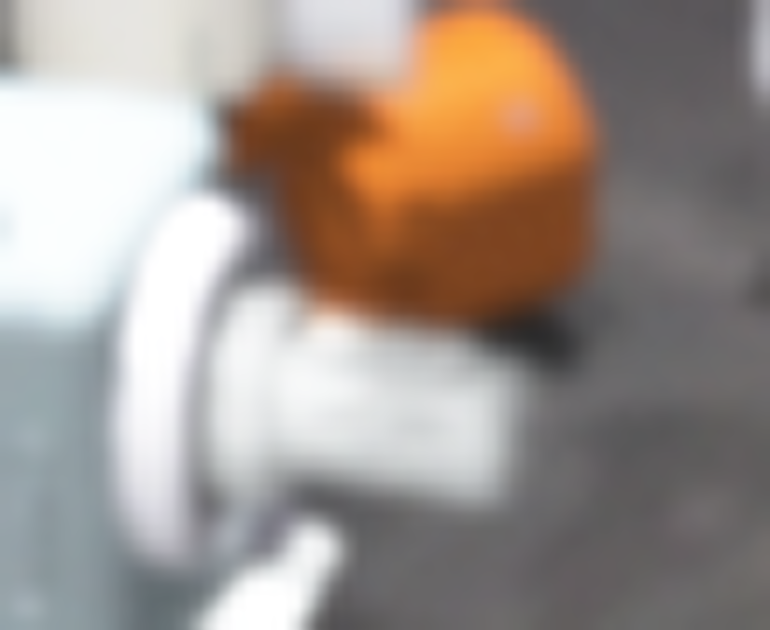

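```bash
cat > tilt.py <<'E'
from h import *
import sys
np.set_printoptions(suppress=True)
W=cloud('scene',np.load(f'scene{sys.argv[1]}.npy')).reshape(-1,3); W=W[np.isfinite(W[:,0])]
from scipy.optimize import least_squares
y0,yaw,z0=-43.1,.229,69.4
def fr(P,y0,yaw,z0):
    a=np.array([np.cos(yaw),np.sin(yaw),0]); l=np.array([-np.sin(yaw),np.cos(yaw),0]); q=P-np.array([505,y0,z0]); return q@a,q@l,q[:,2]
for k in range(4):
    s,t,u=fr(W,y0,yaw,z0); rr=np.hypot(t,u); m=(s>-10)&(s<26)&(abs(rr-12.5)<1)&(t>5)&(u>-6)|(s>-10)&(s<-6)&(abs(rr-12.5)<1)
    r=least_squares(lambda p:np.hypot(*fr(W[m],*p)[1:])-12.5,[y0,yaw,z0],loss='soft_l1',f_scale=.5); y0,yaw,z0=r.x
print('axis',r.x,m.sum())
s,t,u=fr(W,y0,yaw,z0); m=(s>-2)&(s<21)&(u>15)&(u<17.5)&(abs(t)<8)
k=np.polyfit(t[m],u[m],1); g=m.copy(); g[m]=abs(u[m]-np.polyval(k,t[m]))<.6; k=np.polyfit(t[g],u[g],1)
print('top n',g.sum(),'slope',k[0],'dist',k[1]/np.hypot(1,k[0]),'t',t[g].min(),t[g].max())
f=(s>-2)&(s<21)&(u>12.8)&(u<15)&(t>2)&(t<9); print('flank t',np.median(t[f]),f.sum(),'-> tilt',(np.median(t[f])-4)/14)
E
python3 tilt.py 5
```

```text
axis [-43.1410413    0.22212857  69.56330116] 116
top n 21 slope -0.1271381612874964 dist 16.041526126913908 t -1.4287874227963633 6.054304156945649
flank t 5.670551058278548 8 -> tilt 0.11932507559132485
```

carry_out:
  deltas:
    - [[0,0,1.5],0,0.3]
    - [[0,0,2],0,0.3]
    - [[0,0,1.5],0,0.3]
    - [[0,0,0.9],0,0.25]
    - [[0,0,0.4],0,0.25]
    - [[0,0,0.2],0,0.25]
    - [[0,0,0],0,0.25]
  grip_force: 15

```text
clock: 19.38
eef_pos: [514.5, -38.5, 105.4]
eef_rot: [3.141, -0.0, 0.226]
wrist_force: [0.2, 0.2, -0.5]
finger_gap: 23.4
```

carry_out:
  deltas:
    - [[0,0,0],0,0.12]
    - [[0,0,0],0,0.05]
    - [[0,0,0],0,0]
    - [[0,0,0],0,0]
    - [[0,0,0],0,0]
  grip_force: 15

```text
clock: 19.8
eef_pos: [514.6, -38.5, 105.7]
eef_rot: [3.141, -0.001, 0.226]
wrist_force: [-0.7, -0.2, 3.8]
finger_gap: 7.6
```

carry_out:
  deltas:
    - [[0,0.04,0],0,0]
    - [[0,0.04,0],0,0]
    - [[0,0.04,0],0,0]
    - [[0,0,0],0,0]

```text
clock: 20.13
eef_pos: [514.7, -38.9, 105.6]
eef_rot: [-3.14, -0.001, 0.226]
wrist_force: [-1.8, 5.6, 7.6]
finger_gap: 7.5
```

carry_out:
  deltas:
    - [[0,0.04,0],0,0]
    - [[0,0.03,0],0,0]
    - [[0,0,0],0,0]

```text
clock: 20.38
eef_pos: [514.7, -39.1, 105.6]
eef_rot: [-3.14, -0.001, 0.226]
wrist_force: [-2.5, 9.6, 8.5]
finger_gap: 7.0
```

carry_out:
  deltas:
    - [[0,0.03,0],0,0]
    - [[0,0.03,0],0,0]
    - [[0,0,0],0,0]

```text
clock: 20.63
eef_pos: [514.8, -39.4, 105.6]
eef_rot: [-3.139, -0.0, 0.226]
wrist_force: [-2.8, 13.3, 8.7]
finger_gap: 7.4
```

carry_out:
  deltas:
    - [[0,0.03,-0.04],0,0]
    - [[0,0.03,0],0,0]
    - [[0,0,0],0,0]

```text
clock: 20.88
eef_pos: [514.8, -39.7, 105.7]
eef_rot: [-3.138, -0.0, 0.226]
wrist_force: [-2.1, 14.9, 5.3]
finger_gap: 7.4
```

carry_out:
  deltas:
    - [[0,0.03,0],0,0]
    - [[0,0.03,0],0,0]
    - [[0,0,0],0,0]

```text
clock: 21.13
eef_pos: [515.0, -40.3, 105.8]
eef_rot: [-3.138, -0.0, 0.226]
wrist_force: [-2.9, 14.3, 6.4]
finger_gap: 7.2
```

carry_out:
  deltas:
    - [[0,-0.1,0],0,0]
    - [[0,-0.08,0],0,0]
    - [[0,0,0.03],0,0]
    - [[0,0,0],0,0]

```text
clock: 21.47
eef_pos: [514.9, -39.9, 105.7]
eef_rot: [-3.141, -0.001, 0.226]
wrist_force: [-2.0, 5.6, 8.0]
finger_gap: 7.3
```

carry_out:
  deltas:
    - [[0,0,0],0,0.12]
    - [[0,0,0],0,0.2]
    - [[0,0,-0.3],0,0.2]
    - [[0,0,-1],0,0.2]
    - [[0,0,-2],0,0.2]
    - [[0,0,-2],0,0.2]
    - [[0,0,-1.2],0,0.2]
    - [[0,0,0],0,0.2]

```text
clock: 22.13
eef_pos: [515.8, -40.6, 173.4]
eef_rot: [3.14, -0.004, 0.226]
wrist_force: [-0.1, -0.0, -0.1]
finger_gap: 18.9
```

```bash
python3 key2.py 6 16 | head -3; python3 tilt.py 6
```

```text
clock 22.93 pos [514.73 -40.3  170.22] yaw 0.226 tilt [-0. -0. -1.] F [-0.67  1.   -0.36] gap 18.91
tool cm [-0.087  0.052  6.522] len 6.52 turn deg 0.06
[[ -1.4 -12.8 119.7 120.4]
axis [-43.0432536    0.21900951  69.35986018] 112
top n 19 slope -0.027668144634101662 dist 16.103787571841785 t -3.3755663876612103 4.086004801416823
flank t 3.6573218151649436 8 -> tilt -0.02447701320250403
```

View pics/s6.png

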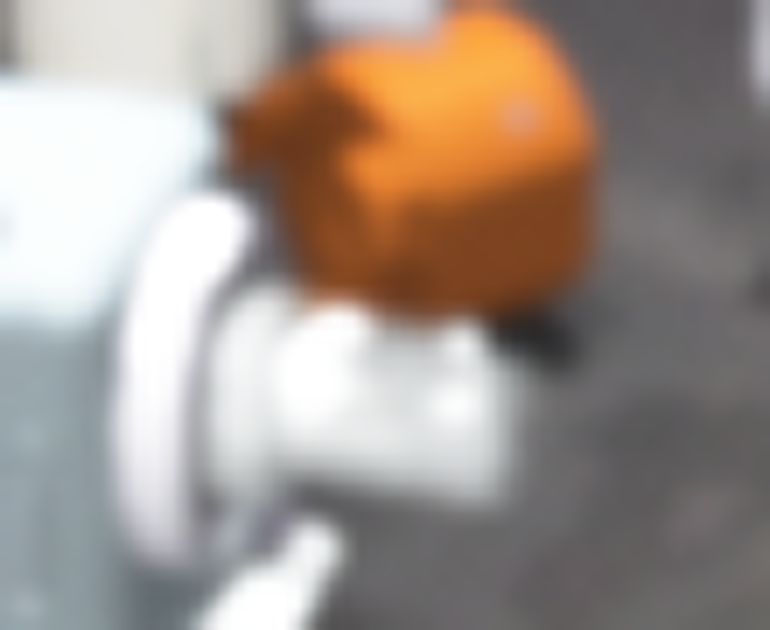

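carry_out:
  deltas:
    - [[0,3,0],5.2,0.7]
    - [[0,3,0],5.2,1]
    - [[0,3,0],0,1]
    - [[0,3,0],0,1]
    - [[0,3,0],0,1]
    - [[0,3,0],0,1]
    - [[0,0,0],0,1]
  grip_force: 40

```text
clock: 23.52
eef_pos: [530.5, -223.4, 170.0]
eef_rot: [3.141, -0.0, 0.041]
wrist_force: [0.1, 0.1, -0.2]
finger_gap: 62.2
```

Run:
```python
from h import *
to(512.5,-251.8,59,.045)
```

```text
clock 23.52 pos [ 530.48 -223.41  170.03] yaw 0.041 tilt [ 0.e+00  7.e-04 -1.e+00] F [ 0.09  0.09 -0.18] gap 62.17
tool cm [-1.913  2.755 11.105] len 11.6 turn deg -0.23
```

carry_out:
  deltas:
    - [[-1.8,2.7,1],0,1]
    - [[0,0,2],0,1]
    - [[0,0,1],0,1]
    - [[0,0,0],0,1]
    - [[0,0,0],0,1]

```text
clock: 23.93
eef_pos: [514.3, -246.2, 130.3]
eef_rot: [-3.141, 0.001, 0.045]
wrist_force: [-0.4, 0.2, -0.2]
finger_gap: 93.1
```

Run:
```python
from h import *
np.set_printoptions(suppress=True)
D=[];I=[]
for k in range(8):
    p,d=vision.camera('scene'); I.append(p.astype(float)); D.append(np.where(d>0,d,np.nan))
D=np.nanmean(D,0); np.save('scene7.npy',D); cv2.imwrite('pics/scene7.png',np.mean(I,0)[:,:,::-1].astype(np.uint8))
to(512.5,-251.8,59,.045)
crop('scene','7',310,410,120,220,7,'pics/s7.png')
q,g=fingers('scene',D,25); print(g)
f=q[(q[:,1]<-g-2)]; print(len(f),np.percentile(f[:,0],[2,98]),np.median(f[:,1]),'expected',-(g+12.5))
f=q[(q[:,1]>g-8)]; print(len(f),np.percentile(f[:,0],[2,98]),np.median(f[:,1]),'expected',(g))
```

```text
clock 24.33 pos [ 514.21 -246.83  130.6 ] yaw 0.0447 tilt [ 0.0004  0.0002 -1.    ] F [-0.54 -0.66  0.65] gap 94.05
tool cm [-0.197  0.487  7.16 ] len 7.18 turn deg -0.02
47.02313429542231
117 [-11.32265615   6.21956819] -57.469266230309316 expected -59.52313429542231
114 [-11.26135011   7.24370781] 48.6804796237233 expected 47.02313429542231
```

View pics/s7.png

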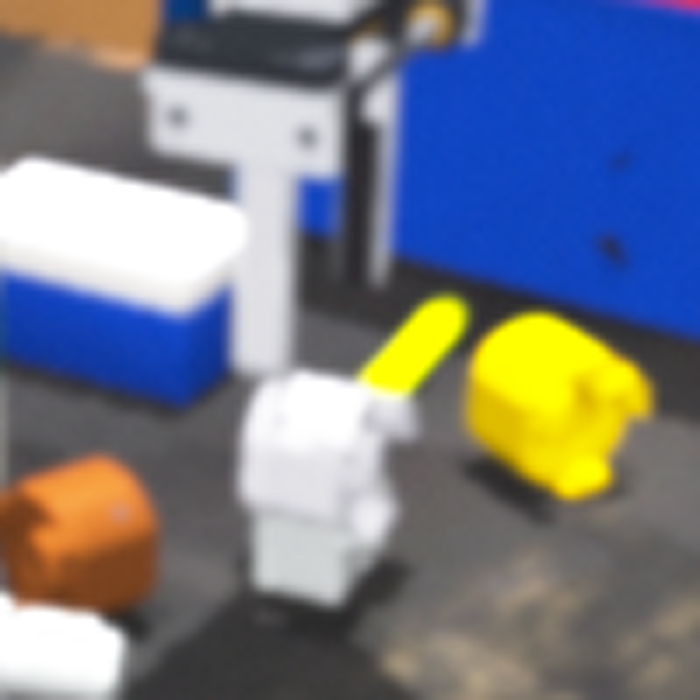

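carry_out:
  deltas:
    - [[-0.14,0.55,0.5],0,1]
    - [[0,0,1.6],0,1]
    - [[0,0,1.6],0,1]
    - [[0,0,1.6],0,1]
    - [[0,0,1.0],0,1]
    - [[0,0,0.6],0,1]
    - [[0,0,0.26],0,1]
    - [[0,0,0],0,1]
    - [[0,0,0],0,1]

```text
clock: 25.08
eef_pos: [513.2, -252.7, 59.3]
eef_rot: [3.141, -0.001, 0.044]
wrist_force: [-0.0, -0.3, 0.3]
finger_gap: 94.0
```

carry_out:
  deltas:
    - [[0,0,0],0,0.7]
    - [[0,0,0],0,0.66]
    - [[0,0,0],0,0.62]
    - [[0,0,0],0,0.6]
  grip_force: 5

```text
clock: 25.42
eef_pos: [513.0, -252.5, 58.9]
eef_rot: [3.141, -0.0, 0.044]
wrist_force: [0.8, -0.0, -0.4]
finger_gap: 70.7
```

carry_out:
  deltas:
    - [[0,0,0],0,0.5]
    - [[0,0,0],0,0.4]
    - [[0,0,0],0,0.4]

```text
clock: 25.67
eef_pos: [513.0, -252.8, 58.8]
eef_rot: [3.141, -0.0, 0.045]
wrist_force: [0.3, -0.4, -2.3]
finger_gap: 54.0
```

carry_out:
  deltas:
    - [[0,0,0],0,0.4]
    - [[0,0,0],0,0.4]
    - [[0,0,-0.1],0,0.4]
    - [[0,0,-0.2],0,0.4]
    - [[0,0,-0.5],0,0.4]
    - [[0,0,-1.0],0,0.4]
    - [[0,0,-1.2],0,0.4]
    - [[-1.5,0,-0.5],-2.1,0.4]
    - [[-1.5,0,0],-2.1,0.4]
    - [[-1.3,0,0],-2.1,0.4]
    - [[0,0,0],-2.0,0.4]
    - [[0,0,0],-2.0,0.4]
    - [[0,0,0],0,0.4]
  grip_force: 40

```text
clock: 26.75
eef_pos: [470.2, -256.1, 95.0]
eef_rot: [3.141, -0.001, 0.226]
wrist_force: [-0.8, 0.5, -3.0]
finger_gap: 53.9
```

Run:
```python
from h import *
to(468.6,-50.3,76.8,.224)
grab('scene','8'); crop('scene','8',310,410,120,220,7,'pics/s8.png')
```

```text
clock 26.75 pos [ 470.22 -256.1    95.  ] yaw 0.2256 tilt [ 0.001  0.001 -1.   ] F [-0.75  0.54 -2.96] gap 53.9
tool cm [  4.443 -20.097   1.805] len 20.66 turn deg 0.09
```

View pics/s8.png

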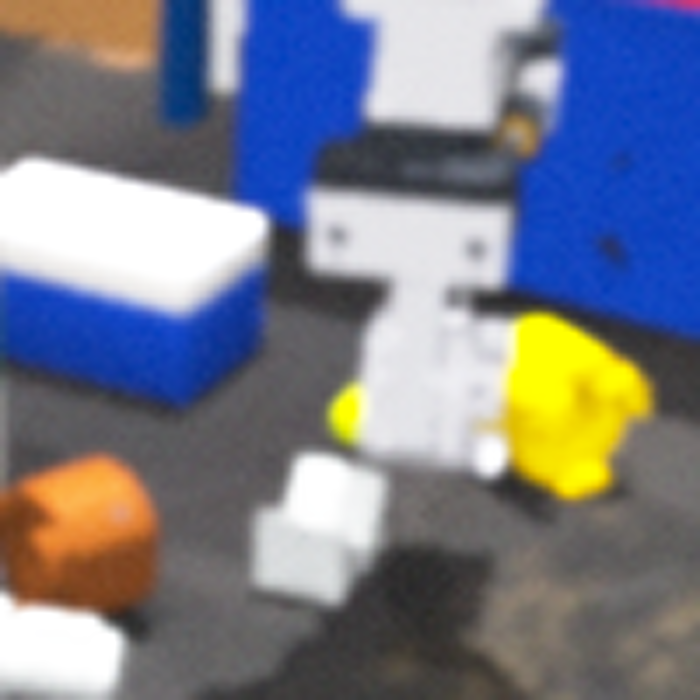

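carry_out:
  deltas:
    - [[0.7,-3.3,0.1],0,0.4]
    - [[0.7,-3.3,0.2],0,0.4]
    - [[0.7,-3.3,0.3],0,0.4]
    - [[0.7,-3.3,0.3],0,0.4]
    - [[0.7,-3.3,0.3],0,0.4]
    - [[0.7,-3.3,0.3],0,0.4]
    - [[0.2,-0.3,0.3],0.1,0.4]
    - [[0,0,0],0,0.4]
    - [[0,0,0],0,0.4]

```text
clock: 27.55
eef_pos: [468.6, -50.3, 76.0]
eef_rot: [3.141, -0.0, 0.223]
wrist_force: [-0.1, -0.1, -3.1]
finger_gap: 53.7
```

Run:
```python
from h import *
np.set_printoptions(suppress=True,linewidth=200)
D=[];I=[];S=[]
for k in range(14):
    p,d=vision.camera('scene'); I.append(p.astype(float)); D.append(np.where(d>0,d,np.nan)); S.append(manip.read_state()['eef_pos'])
D=np.nanmean(D,0); np.save('scene9.npy',D); cv2.imwrite('pics/scene9.png',np.mean(I,0)[:,:,::-1].astype(np.uint8))
to(468.6,-50.3,76.8,.224); print(np.mean(S[3:],0),np.std(S[3:],0))
crop('scene','9',290,380,170,250,8,'pics/s9.png')
```

```text
clock 28.25 pos [468.27 -50.15  75.65] yaw 0.2225 tilt [-0. -0. -1.] F [ 0.12  0.83 -2.5 ] gap 53.51
tool cm [ 0.029  0.022 -0.115] len 0.12 turn deg -0.09
[468.28406561 -50.53837809  75.70904198] [0.03863017 0.32876846 0.06502653]
```

View pics/s9.png

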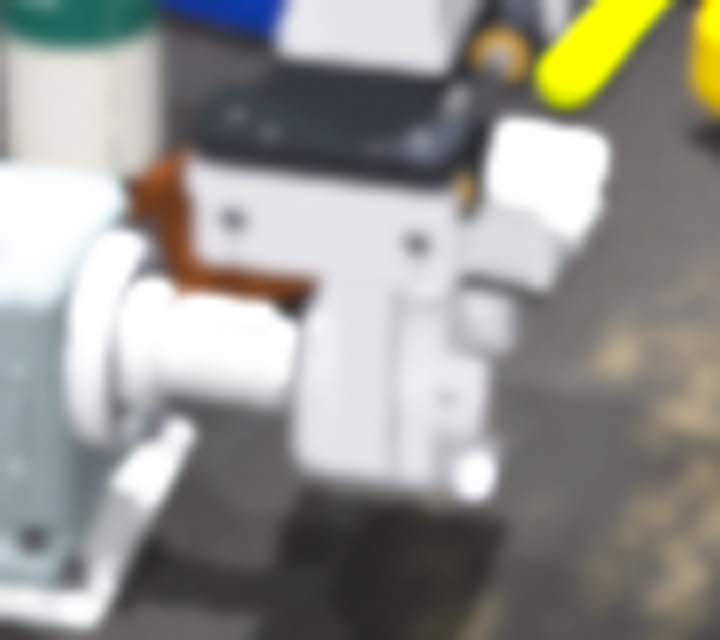

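carry_out:
  deltas:
    - [[0.1,0,-0.11],0,0.4]
    - [[0.1,0,0],0,0.4]
    - [[0.1,0,0],0,0.4]
    - [[0.1,0,0],0,0.4]
    - [[0.1,0,0],0,0.4]
    - [[0,0,0],0,0.4]

```text
clock: 28.75
eef_pos: [473.3, -49.0, 76.7]
eef_rot: [3.142, -0.0, 0.223]
wrist_force: [0.2, -0.2, -1.4]
finger_gap: 53.6
```

carry_out:
  deltas:
    - [[0.07,0,0],0,0.4]
    - [[0.07,0,0],0,0.4]
    - [[0.06,0,0],0,0.4]
    - [[0,0,0],0,0.4]

```text
clock: 29.08
eef_pos: [475.2, -48.6, 76.8]
eef_rot: [3.142, -0.0, 0.222]
wrist_force: [-0.1, 0.3, -3.1]
finger_gap: 53.8
```

carry_out:
  deltas:
    - [[0.07,0,0],0,0.4]
    - [[0.07,0,0],0,0.4]
    - [[0.06,0,0],0,0.4]
    - [[0,0,0],0,0.4]

```text
clock: 29.42
eef_pos: [477.2, -48.1, 76.8]
eef_rot: [3.142, -0.0, 0.222]
wrist_force: [-0.2, 0.5, -2.6]
finger_gap: 53.8
```

carry_out:
  deltas:
    - [[0.07,0,0],0,0.4]
    - [[0.07,0,0],0,0.4]
    - [[0.06,0,0],0,0.4]
    - [[0,0,0],0,0.4]

```text
clock: 29.75
eef_pos: [479.1, -47.7, 76.8]
eef_rot: [3.142, -0.0, 0.223]
wrist_force: [-0.1, 0.3, -1.5]
finger_gap: 53.9
```

carry_out:
  deltas:
    - [[0.07,0,0],0,0.4]
    - [[0.07,0,0],0,0.4]
    - [[0.06,0,0],0,0.4]
    - [[0,0,0],0,0.4]

```text
clock: 30.08
eef_pos: [481.1, -47.2, 76.8]
eef_rot: [3.142, -0.0, 0.222]
wrist_force: [-0.2, 0.4, -2.3]
finger_gap: 54.0
```

carry_out:
  deltas:
    - [[0.07,0,0],0,0.4]
    - [[0.07,0,0],0,0.4]
    - [[0.06,0,0],0,0.4]
    - [[0,0,0],0,0.4]

```text
clock: 30.42
eef_pos: [483.0, -46.8, 76.7]
eef_rot: [-3.142, 0.0, 0.222]
wrist_force: [-0.3, 0.2, -2.4]
finger_gap: 53.9
```

carry_out:
  deltas:
    - [[0.05,0,0],0,0.4]
    - [[0.05,0,0],0,0.4]
    - [[0,0,0],0,0.4]

```text
clock: 30.67
eef_pos: [483.9, -46.6, 76.7]
eef_rot: [-3.142, 0.0, 0.222]
wrist_force: [0.4, -0.0, -2.5]
finger_gap: 53.8
```

carry_out:
  deltas:
    - [[0.05,0,0],0,0.4]
    - [[0.05,0,0],0,0.4]
    - [[0,0,0],0,0.4]

```text
clock: 30.92
eef_pos: [484.9, -46.4, 76.7]
eef_rot: [-3.142, -0.0, 0.222]
wrist_force: [-0.2, 0.9, -2.5]
finger_gap: 53.9
```

carry_out:
  deltas:
    - [[0.05,0,0],0,0.4]
    - [[0.05,0,0],0,0.4]
    - [[0,0,0],0,0.4]

```text
clock: 31.17
eef_pos: [485.9, -46.1, 76.8]
eef_rot: [3.142, -0.0, 0.223]
wrist_force: [-0.1, 0.8, -1.9]
finger_gap: 53.8
```

carry_out:
  deltas:
    - [[0.05,0,0],0,0.4]
    - [[0.05,0,0],0,0.4]
    - [[0,0,0],0,0.4]

```text
clock: 31.42
eef_pos: [486.9, -45.9, 76.7]
eef_rot: [-3.142, -0.0, 0.222]
wrist_force: [-0.1, 0.0, -2.4]
finger_gap: 53.6
```

carry_out:
  deltas:
    - [[0.05,0,0],0,0.4]
    - [[0.05,0,0],0,0.4]
    - [[0,0,0],0,0.4]

```text
clock: 31.67
eef_pos: [487.9, -45.7, 76.8]
eef_rot: [3.142, -0.0, 0.223]
wrist_force: [1.1, -0.2, -2.7]
finger_gap: 53.7
```

carry_out:
  deltas:
    - [[0.05,0,0],0,0.4]
    - [[0.05,0,0],0,0.4]
    - [[0,0,0],0,0.4]

```text
clock: 31.92
eef_pos: [488.8, -45.5, 76.8]
eef_rot: [3.142, -0.0, 0.222]
wrist_force: [-1.0, -0.2, -3.1]
finger_gap: 53.6
```

carry_out:
  deltas:
    - [[0.05,0,0],0,0.4]
    - [[0.05,0,0],0,0.4]
    - [[0,0,0],0,0.4]

```text
clock: 32.17
eef_pos: [489.8, -45.3, 76.7]
eef_rot: [-3.142, -0.0, 0.222]
wrist_force: [-0.3, -0.2, -2.4]
finger_gap: 54.1
```

carry_out:
  deltas:
    - [[0.06,0,0],0,0.4]
    - [[0.06,0,0],0,0.4]
    - [[0,0,0],0,0.4]

```text
clock: 32.42
eef_pos: [491.0, -45.0, 76.8]
eef_rot: [3.142, -0.0, 0.222]
wrist_force: [0.0, 0.2, -2.3]
finger_gap: 53.7
```

Run:
```python
from h import *
grab('scene','10'); crop('scene','10',290,380,170,250,8,'pics/s10.png')
```

```text
(no output)
```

View pics/s10.png

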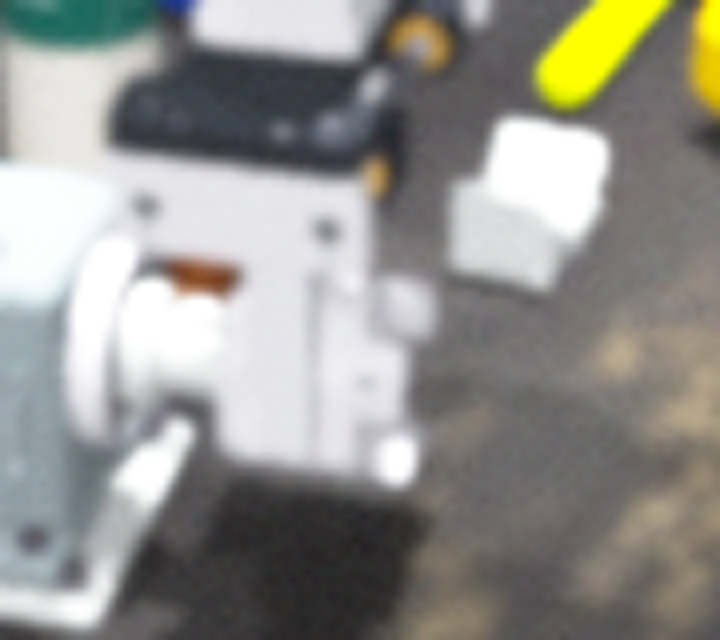

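Run:
```python
from h import *
np.set_printoptions(suppress=True,linewidth=200)
p=np.array([514.52,-40.04,120.3]); r=R.from_euler('xyz',[np.pi,0,.227])
W=cloud('scene',np.load('scene3.npy')).reshape(-1,3); q=r.inv().apply(W-p)
for z in range(-90,20,5):
    m=(q[:,2]>z)&(q[:,2]<=z+5)&(q[:,0]>-60)&(q[:,0]<90)&(q[:,1]>-30)&(q[:,1]<-9)&(W[:,2]>112)
    if m.sum(): print(z,m.sum(),'x',q[m,0].min().round(0),q[m,0].max().round(0),'y',np.percentile(q[m,1],[5,50,95]).round(0))
```

```text
-90 10 x -36.0 -30.0 y [-27. -24. -13.]
-85 7 x -36.0 -30.0 y [-25. -21. -12.]
-55 2 x 16.0 18.0 y [-29. -29. -29.]
-50 1 x 1.0 1.0 y [-27. -27. -27.]
-45 2 x 6.0 8.0 y [-18. -18. -18.]
-40 13 x -18.0 2.0 y [-14. -13. -12.]
-35 14 x -11.0 3.0 y [-14. -13. -13.]
-30 14 x -11.0 3.0 y [-14. -13. -12.]
-25 13 x -11.0 2.0 y [-14. -13. -12.]
-20 15 x -11.0 3.0 y [-14. -13. -12.]
-15 12 x -11.0 3.0 y [-14. -13. -12.]
-10 13 x -11.0 3.0 y [-14. -13. -13.]
-5 13 x -11.0 3.0 y [-14. -13. -12.]
0 14 x -11.0 3.0 y [-13. -13. -13.]
5 9 x -11.0 6.0 y [-13. -13. -12.]
```

Run:
```python
from h import *
np.set_printoptions(suppress=True,linewidth=200)
p=np.array([514.52,-40.04,120.3]); r=R.from_euler('xyz',[np.pi,0,.227])
W=cloud('scene',np.load('scene3.npy')).reshape(-1,3); q=r.inv().apply(W-p)
for z in range(-110,-25,5):
    m=(q[:,2]>z)&(q[:,2]<=z+5)&(q[:,0]>-60)&(q[:,0]<90)&(q[:,1]>-120)&(q[:,1]<-30)&(W[:,2]>112)
    if m.sum(): print(z,m.sum(),'x',q[m,0].min().round(0),q[m,0].max().round(0),'y',np.percentile(q[m,1],[5,50,95]).round(0))
W0=cloud('scene',np.load('scenemean.npy')).reshape(-1,3); a=np.array([.974,.225]); 
s=(W0[:,:2]-[505,-43])@a; t=(W0[:,:2]-[505,-43])@np.array([-.225,.974])
m=(abs(t)<45)&(W0[:,2]>112)&(W0[:,2]<135)&(s>20)&(s<200); print('termbox s',np.percentile(s[m],[1,99]),'t',np.percentile(t[m],[1,99]))
```

```text
-110 69 x -36.0 39.0 y [-86. -85. -49.]
-105 65 x -36.0 28.0 y [-84. -84. -82.]
-100 43 x -36.0 39.0 y [-83. -81. -62.]
-95 78 x -36.0 46.0 y [-78. -78. -40.]
-90 73 x -36.0 38.0 y [-78. -78. -68.]
-85 72 x -36.0 28.0 y [-78. -78. -77.]
-80 15 x -36.0 22.0 y [-78. -77. -72.]
-75 6 x -33.0 47.0 y [-69. -67. -39.]
-70 14 x -21.0 47.0 y [-58. -55. -31.]
-65 11 x -16.0 47.0 y [-56. -51. -31.]
-60 6 x -24.0 47.0 y [-45. -43. -31.]
-55 6 x -15.0 41.0 y [-33. -31. -30.]
termbox s [115.30876174 155.86844631] t [-22.01955683  22.47162028]
```

carry_out:
  deltas:
    - [[0.06,0,0],0,0.4]
    - [[0.06,0,0],0,0.4]
    - [[0.06,0,0],0,0.4]
    - [[0,0,0],0,0.4]

```text
clock: 32.8
eef_pos: [492.8, -44.6, 76.8]
eef_rot: [3.142, -0.0, 0.223]
wrist_force: [-0.2, 0.0, -2.2]
finger_gap: 53.4
```

carry_out:
  deltas:
    - [[0.06,0,0],0,0.4]
    - [[0.06,0,0],0,0.4]
    - [[0.06,0,0],0,0.4]
    - [[0,0,0],0,0.4]

```text
clock: 33.13
eef_pos: [494.5, -44.2, 76.7]
eef_rot: [3.142, -0.0, 0.222]
wrist_force: [0.5, -0.2, -3.0]
finger_gap: 53.8
```

carry_out:
  deltas:
    - [[0.06,0,0],0,0.4]
    - [[0.06,0,0],0,0.4]
    - [[0.06,0,0],0,0.4]
    - [[0,0,0],0,0.4]

```text
clock: 33.47
eef_pos: [496.3, -43.8, 76.8]
eef_rot: [3.142, -0.0, 0.222]
wrist_force: [-0.5, -0.2, -1.8]
finger_gap: 53.6
```

carry_out:
  deltas:
    - [[0.06,0,0],0,0.4]
    - [[0.06,0,0],0,0.4]
    - [[0.06,0,0],0,0.4]
    - [[0,0,0],0,0.4]

```text
clock: 33.8
eef_pos: [498.0, -43.4, 76.8]
eef_rot: [3.142, -0.0, 0.222]
wrist_force: [-1.2, -0.3, -1.8]
finger_gap: 53.3
```

carry_out:
  deltas:
    - [[0.06,0,0],0,0.4]
    - [[0.06,0,0],0,0.4]
    - [[0.06,0,0],0,0.4]
    - [[0,0,0],0,0.4]

```text
clock: 34.13
eef_pos: [499.8, -43.0, 76.8]
eef_rot: [3.142, -0.0, 0.222]
wrist_force: [0.5, -0.6, -2.5]
finger_gap: 54.0
```

carry_out:
  deltas:
    - [[0.06,0,0],0,0.4]
    - [[0.06,0,0],0,0.4]
    - [[0.06,0,0],0,0.4]
    - [[0,0,0],0,0.4]

```text
clock: 34.47
eef_pos: [501.5, -42.6, 76.8]
eef_rot: [-3.142, -0.0, 0.223]
wrist_force: [-0.8, 1.1, -1.6]
finger_gap: 53.8
```

carry_out:
  deltas:
    - [[0.06,0,0],0,0.4]
    - [[0.06,0,0],0,0.4]
    - [[0.06,0,0],0,0.4]
    - [[0,0,0],0,0.4]

```text
clock: 34.8
eef_pos: [503.3, -42.2, 76.8]
eef_rot: [3.142, -0.0, 0.223]
wrist_force: [0.4, 0.2, -2.0]
finger_gap: 53.8
```

carry_out:
  deltas:
    - [[0.06,0,0],0,0.4]
    - [[0.06,0,0],0,0.4]
    - [[0.06,0,0],0,0.4]
    - [[0,0,0],0,0.4]

```text
clock: 35.13
eef_pos: [505.0, -41.8, 76.8]
eef_rot: [3.142, -0.0, 0.222]
wrist_force: [0.2, -0.8, -2.7]
finger_gap: 53.5
```

carry_out:
  deltas:
    - [[0.06,0,0],0,0.4]
    - [[0.06,0,0],0,0.4]
    - [[0.06,0,0],0,0.4]
    - [[0,0,0],0,0.4]

```text
clock: 35.47
eef_pos: [506.8, -41.4, 76.7]
eef_rot: [-3.142, -0.0, 0.222]
wrist_force: [-0.2, 0.1, -1.9]
finger_gap: 53.4
```

carry_out:
  deltas:
    - [[0.06,0,0],0,0.4]
    - [[0.06,0,0],0,0.4]
    - [[0.06,0,0],0,0.4]
    - [[0,0,0],0,0.4]

```text
clock: 35.8
eef_pos: [508.5, -41.0, 76.7]
eef_rot: [-3.142, -0.0, 0.222]
wrist_force: [-0.0, 0.4, -2.1]
finger_gap: 53.7
```

carry_out:
  deltas:
    - [[0.06,0,0],0,0.4]
    - [[0.06,0,0],0,0.4]
    - [[0,0,0],0,0.4]

```text
clock: 36.05
eef_pos: [509.7, -40.8, 76.7]
eef_rot: [3.142, -0.0, 0.222]
wrist_force: [1.0, 0.0, -2.1]
finger_gap: 53.8
```

carry_out:
  deltas:
    - [[0.05,0,0],0,0.4]
    - [[0.05,0,0],0,0.4]
    - [[0,0,0],0,0.4]

```text
clock: 36.3
eef_pos: [510.7, -40.5, 76.8]
eef_rot: [3.142, -0.0, 0.222]
wrist_force: [0.4, 0.6, -2.4]
finger_gap: 53.9
```

carry_out:
  deltas:
    - [[0.05,0,0],0,0.4]
    - [[0.05,0,0],0,0.4]
    - [[0,0,0],0,0.4]

```text
clock: 36.55
eef_pos: [511.6, -40.3, 76.8]
eef_rot: [-3.142, -0.0, 0.222]
wrist_force: [0.8, -0.7, -2.8]
finger_gap: 53.3
```

carry_out:
  deltas:
    - [[0.05,0,0],0,0.4]
    - [[0.04,0,0],0,0.4]
    - [[0,0,0],0,0.4]

```text
clock: 36.8
eef_pos: [512.5, -40.1, 76.8]
eef_rot: [-3.142, -0.0, 0.222]
wrist_force: [0.1, 1.2, -1.8]
finger_gap: 53.8
```

carry_out:
  deltas:
    - [[0.04,0,0],0,0.4]
    - [[0.04,0,0],0,0.4]
    - [[0,0,0],0,0.4]

```text
clock: 37.05
eef_pos: [513.3, -40.0, 76.8]
eef_rot: [3.142, -0.0, 0.222]
wrist_force: [-0.6, -0.5, -1.8]
finger_gap: 53.5
```

carry_out:
  deltas:
    - [[0.04,0,0],0,0.4]
    - [[0.04,0,0],0,0.4]
    - [[0,0,0],0,0.4]

```text
clock: 37.3
eef_pos: [514.1, -39.8, 76.8]
eef_rot: [-3.142, -0.0, 0.222]
wrist_force: [0.9, 0.1, -2.3]
finger_gap: 53.8
```

carry_out:
  deltas:
    - [[0.04,0,0],0,0.4]
    - [[0.04,0,0],0,0.4]
    - [[0,0,0],0,0.4]

```text
clock: 37.55
eef_pos: [514.4, -39.7, 76.7]
eef_rot: [-3.141, 0.001, 0.222]
wrist_force: [-4.9, -0.5, 0.9]
finger_gap: 54.0
```

carry_out:
  deltas:
    - [[0.04,0,0],0,0.4]
    - [[0.03,0,0],0,0.4]
    - [[0,0,0],0,0.4]

```text
clock: 37.8
eef_pos: [514.4, -39.7, 76.7]
eef_rot: [-3.141, 0.003, 0.222]
wrist_force: [-10.7, -2.7, 4.8]
finger_gap: 53.5
```

```bash
cat > gap.py <<'E'
from h import *
import sys
np.set_printoptions(suppress=True,linewidth=200)
tag=sys.argv[1]
D=[];I=[]
for k in range(10):
    p,d=vision.camera('scene'); I.append(p.astype(float)); D.append(np.where(d>0,d,np.nan))
D=np.nanmean(D,0); np.save(f'scene{tag}.npy',D); cv2.imwrite(f'pics/scene{tag}.png',np.mean(I,0)[:,:,::-1].astype(np.uint8))
to(515,-39.7,76.8,.2225)
crop('scene',tag,285,375,165,245,8,f'pics/s{tag}.png')
W=cloud('scene',D).reshape(-1,3); a=np.array([np.cos(.2225),np.sin(.2225)]); q=W[:,:2]-[505,-43.1]; s=q@a; t=q@np.array([-a[1],a[0]]); u=W[:,2]-69.4; rr=np.hypot(t,u)
m=(abs(rr-30)<1.5)&(s>-40)&(s<45)&(t>-5); print('r30 s',np.sort(s[m])[[0,1,2,-3,-2,-1]],m.sum())
m=(t>24)&(t<30)&(abs(u)<14)&(s>-40)&(s<45); print('flat s',np.sort(s[m])[[0,1,2,-3,-2,-1]] if m.sum()>6 else 0,m.sum(),np.median(t[m]))
m=(abs(rr-12.5)<1)&(s>-15)&(s<30); print('shaft pts',m.sum())
E
python3 gap.py 11
```

```text
clock 38.3 pos [514.42 -39.67  76.69] yaw 0.2225 tilt [-0.0028 -0.0004 -1.    ] F [-10.51  -2.69   4.42] gap 53.74
tool cm [ 0.056  0.016 -0.011] len 0.06 turn deg -0.0
r30 s [-24.57987075 -24.22883416 -23.86807206  44.66266675  44.69354107  44.99019312] 245
flat s [-23.85417343 -23.78808966 -23.68351943  43.23965548  43.25771355  43.84740727] 127 26.88711488237523
shaft pts 0
```

View pics/s11.png

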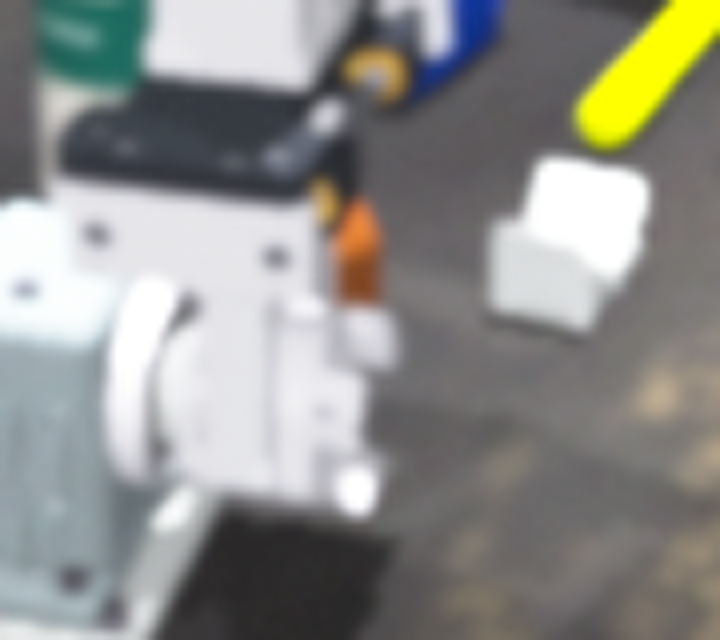

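carry_out:
  deltas:
    - [[-0.05,0,0],0,0.4]
    - [[-0.04,0,0],0,0.4]
    - [[0,0,0],0,0.4]

```text
clock: 38.55
eef_pos: [514.3, -39.7, 76.7]
eef_rot: [-3.141, 0.001, 0.222]
wrist_force: [-4.7, -0.4, -0.2]
finger_gap: 53.8
```

carry_out:
  deltas:
    - [[0,0,0],0,0.62]
    - [[0,0,0],0,0.7]
    - [[0,0,0],0,0.85]
    - [[0,0,0],0,1]
    - [[0,0,0],0,1]
    - [[0,0,0],0,1]

```text
clock: 39.05
eef_pos: [514.7, -39.6, 76.8]
eef_rot: [3.142, -0.0, 0.222]
wrist_force: [-0.0, -0.8, 0.6]
finger_gap: 88.1
```

carry_out:
  deltas:
    - [[0,0,-0.5],0,1]
    - [[0,0,-1.5],0,1]
    - [[0,0,-2],0,1]
    - [[0,0,-3],0,1]
    - [[0,0,-3],0,1]
    - [[-3,0,-2],0,1]
    - [[-3.5,0,0],0,1]
    - [[-3.5,0,0],0,1]
    - [[-3.5,0,0],0,1]
    - [[0,0,0],0,1]
    - [[0,0,0],0,1]

```text
clock: 39.97
eef_pos: [382.5, -69.7, 197.6]
eef_rot: [3.141, -0.002, 0.221]
wrist_force: [-0.2, -0.7, -0.2]
finger_gap: 93.8
```

```bash
python3 gap.py 12
```

```text
clock 40.47 pos [383.08 -69.34 196.6 ] yaw 0.2227 tilt [-0.0004 -0.0002 -1.    ] F [-0.25  0.11  0.22] gap 93.91
tool cm [13.525  0.026 11.974] len 18.06 turn deg 0.01
r30 s [-23.70578393 -23.51709567 -23.40385264  44.80830018  44.91847051  44.95687701] 389
flat s [-23.80188479 -23.76922837 -23.72768447  43.20815097  43.3571734   43.59994934] 219 26.97043656167695
shaft pts 0
```

View pics/s12.png

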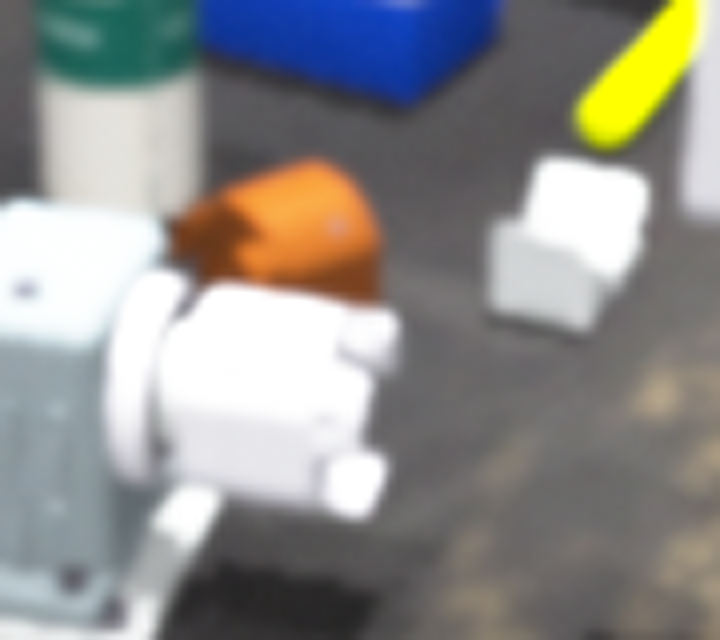

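Run:
```python
from h import *
from scipy.optimize import least_squares
np.set_printoptions(suppress=True,linewidth=200)
W=cloud('scene',np.load('scene12.npy')).reshape(-1,3); W=W[np.isfinite(W[:,0])]
def fr(P,y0,yaw,z0):
    a=np.array([np.cos(yaw),np.sin(yaw),0]); l=np.array([-np.sin(yaw),np.cos(yaw),0]); q=P-np.array([505,y0,z0]); return q@a,q@l,q[:,2]
p=np.array([-43.1,.2225,69.4])
for k in range(4):
    s,t,u=fr(W,*p); m=(abs(np.hypot(t,u)-30)<1.2)&(s>-10)&(s<26)&(u>14)
    p=least_squares(lambda x:np.hypot(*fr(W[m],*x)[1:])-30,p,loss='soft_l1',f_scale=.4).x
print('hub axis',p,m.sum(),'shaft axis before [-43.05 .2205 69.45]')
s,t,u=fr(W,*p)
f=(abs(u)<9)&(s>-8)&(s<24)&(abs(t-27)<2); k=np.polyfit(u[f],t[f],1); print('flat roll',k, f.sum())
f=(u>8)&(u<12.5+17)&(abs(np.hypot(t,u)-24)<8)&(s<-5)&(s>-40); print('jaw min s',np.sort(s[f])[:8])
D=[];I=[]
for i in range(12):
    c,d=vision.camera('top'); I.append(c.astype(float)); D.append(np.where(d>0,d,np.nan))
D=np.nanmean(D,0); cv2.imwrite('pics/top12.png',np.mean(I,0)[:,:,::-1].astype(np.uint8)); crop('top','12',285,335,170,225,12,'pics/t12.png')
```

```text
hub axis [-42.98503438   0.21714561  68.43632281] 208 shaft axis before [-43.05 .2205 69.45]
flat roll [-0.00447634 27.00154061] 86
jaw min s [-24.87416476 -24.82936737 -24.8023295  -24.79646771 -24.7456598  -24.74081024 -24.73157041 -24.64504126]
```

View pics/t12.png

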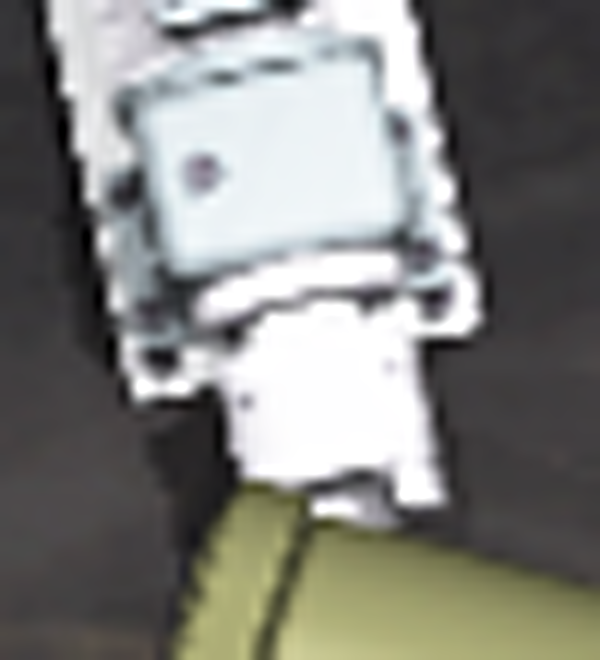

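```bash
python3 -c "
from h import *
s=manip.read_state(); print(s['clock'],s['wrist_force']); print(workorder.sign_off())"
```

```text
41.0667 [-0.05328835  0.28910302  0.5007057 ]
the job is handed in; nothing more can be done
None
```

The key is down in its slot, the hub is on the shaft and home against the shoulder, and the job was handed in at 41 s. No verdict came back.

**Key:** The slot was about 0.27 rad off straight up. I laid the key in it, and it took two sideways pushes with the key held to turn the shaft upright. The first push left about 0.12 rad of tilt. After the second, two camera estimates disagreed slightly, at +0.03 and -0.02 rad. The key top measured 16.1 mm from the axis, against 16.0 mm when fully seated. Its centre was 18.9 mm in front of the shoulder on the look before the second push, and I did not re-measure that afterwards.

**Hub:** It slid on with no measurable resistance until a firm stop at the shoulder. The hardest I pushed was about 11 N along the shaft, and the largest reading while turning the shaft was about 17 N. I eased off before opening the jaws.

**Last checks:**

| Check | Result |
|---|---|
| Hub back face | about 28.2 mm in camera coordinates; the shoulder is at 28.3 mm |
| Sideways position and angle | matches the shaft within about 0.1 mm and 0.005 rad |
| Height | about 1 mm low against the shaft fit; the bore play is 0.7 mm, so it is probably just resting on the shaft |
| Hub roll | about 0.004 rad |
| Arm | clear of everything |

**Uncertainty:** The scene camera sat 2–3 mm off the robot's own position readings. I allowed for that and found the final fits by feel. I did not measure the loose items on the bench again before handing in, but nothing was planned to touch them.

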